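# Seat a steel tumbler on the inspection post and gauge its base

## Robot

A 7-joint arm with a two-finger parallel gripper is mounted at the origin on the work surface. World frame = base frame: x ahead of the robot, y to its left, z up, the work surface at z = 0. Lengths are in m, angles in rad, forces in N, time in s.
With the tool pointing down it reaches from about 0.425 to 1.025 m from the base axis. Payload 9.4 kg.
Tool frame: the origin (TCP) lies at the very end of the fingers, on their centre line; the grasp point (between the pads) lies 19 mm behind it; z points along the fingers, y is the line along which they close (so a half turn about z gives the same grasp; the last joint's range is limited). The gripper opens to 93 mm and grips with 3 to 60 N. Pads are 15 mm wide; open, the fingers measure 128 mm over their backs; the gripper's body (75 mm by 188 mm) begins 65 mm behind the grasp point.
Start: joints at [1.2, 0.599, -0.003, 1.599, 0.002, 0.943, -0.08], TCP at [0.21, -0.694, 0.187] pointing down, gripper open.
Joint ranges: [-2.57, 2.57], [-0.35, 1.97], [-1.29, 1.29], [0.11, 2.56], [-1.05, 4.19], [0.11, 1.86], [-2.63, 2.63]. Speed limits (rad/s): [2.22, 2.22, 3.01, 3.01, 3.14, 3.14, 3.14].

## Interface

Orientations are given as a 3x3 rotation matrix whose columns are the frame's x, y, z axes.
In Python, from cell import monitor, viewer, ctrl gives the robot as it stands. The module is installed in compiled form; this text tells all that it offers.
- The arm moves only by the tool step_arm, never from a script. Its argument "targets" is a list of rows, each an object of numbers: "dx", "dy", "dz": the shift along the tool's x, y, z normalised to -1 to 1, where 1 is 20 cm; "rx", "ry", "rz": the turn, a rotation vector about the tool's x, y, z normalised to -1 to 1, where 1 is 45 degrees; "fingers": the closure, from -1 (fully open) to 1 (shut). In form: [{"dx": .., "dy": .., "dz": .., "rx": .., "ry": .., "rz": .., "fingers": ..}, ...]. A call has 1 to 10 rows; each row is the pose to reach, as a shift and turn from the pose commanded when the call began, along the tool's axes at that moment; what a row does not reach only later rows make up. A row lasts 1/8 s, in which the tool goes at most 62.5 mm and 10.7 degrees, less where a joint would pass 70% of its speed; a pose out of reach is approached as far as the arm can. A call with a number of a shift or a turn outside -1 to 1 is refused whole. A call with a gripper value outside its range is refused whole. The fingers move at their own pace and stop on an object; "grip_force" is the grip in N (left out, the last holds). Time passes only in rows, so rows that repeat a pose let the fingers close. It gives the time, the measured TCP pose, the force, the opening and the grip force at its end, in the units of the state.
- monitor.observe(): the state, without advancing time (a new reading comes with each control period).
- viewer.read_camera(name): name is "scene" or "top"; returns (picture, depth): 400x640x3 uint8, red, green, blue; 400x640 float32, m along the optical axis (not along the pixel's ray), 0 where there is no reading.
- viewer.calibration(name): a dict with "fx", "fy", "cx", "cy" (pixels), "dist_coeffs" ([k1, k2, p1, p2, k3] as OpenCV has them; the pictures are not rectified), "rvec" (rotation vector, rad) and "tvec" (3), from world to camera coordinates, as OpenCV has them. Camera axes: x right, y down, z forward; pixel columns grow to the right and rows downward; lengths in m; the calibration is good to about 2 mm. A picture is of the moment at which its call begins. calibration takes no time and is no camera call.
- ctrl.close_job(): hands the job in; it is judged then, once.
Trained networks look in the newest picture that a camera, given by its name, has taken for a name from the list of things; names that differ only in an ending like _2 or _b are one class to them, and where a whole thing is asked for, a point or a joint stands for the part that bears it (a point fixed in the world has none). Each returns a list of dicts, best first, with "p" (0 to 1); they miss things now and then, are a little off and sometimes report something else, mostly with a low value. They report only what shows in the picture. A call takes as long as a camera call. They do not tell look-alikes from the thing itself.
- viewer.find_in(label, camera): "centre" ([column, row] in pixels, amid what is visible of it).
- viewer.landmark_of(label, camera): "centre" ([column, row] in pixels: a listed point, or the origin of a listed thing).
The state is a dict: "time": time; "joint_pos": joint angles; "joint_velocities": joint speeds; "tau": joint torques, N m; "ee_pos": TCP position; "tool_rot": TCP orientation; "wrist_force": force on the tool from outside, world axes, zero at the start; "wrist_torque": the same for the moment, N m; "opening": finger opening in m; "finger_force": force on a finger pad.
Only numpy, scipy, OpenCV 4.12 (cv2) and the standard library are available. Lean on these libraries where they do the work, as an engineer would, in place of code of your own. Each camera call takes 0.05 s, during which the arm holds its last target. There are 200 camera calls.

## Task

Take the steel tumbler off the sloping rack, turn it mouth down over the white inspection post so its rim sits flat on the metal foot, and let go of it. Then draw the spring-tip gauge out of its leaning holder and, holding it straight upright, press its tip gently onto the black dot in the middle of the tumbler's upturned base until the tip is pushed about half way in. Finish while still holding the gauge there, steady and never pressed hard, and leave the jar, the carton and the brass puck where they stand.

Things in the scene. Friction and masses are not known exactly. Their poses are not given: they have to be found in the camera images.
- tumbler: Open straight steel tumbler, 60 mm outside diameter, 100 mm tall, wall 3 mm, inside 54 mm wide and 96 mm deep, about 150 g. Origin at the centre of the outside of its closed base; z axis from base to open mouth. Starts lying on the rack, mouth 15 degrees below level. Grip across its diameter, up to 40 N.
- tumbler_mark (a point): The black dot, 12 mm across, in the centre of the outside of the tumbler's base (same point as the tumbler's origin).
- tumbler_mouth (a point): Centre of the tumbler's rim plane, 100 mm from the base.
- rack: Fixed plywood rack, base 150 x 90 x 6 mm, with a V bed 104 mm long in which the tumbler lies, sloping 15 degrees down towards the rack's +x axis, where a small lip stops the rim. Origin on the work surface under the middle of the tumbler, whose axis passes 48 mm above it. The bed reaches only 26 mm either side, so the tumbler's flanks are free.
- post: Fixed inspection post: a round metal foot, 104 mm across and 12 mm thick, carrying a white upright post 40 mm across whose top is 80 mm above the work surface (its last 12 mm taper to 24 mm across). Origin on the work surface, on the axis.
- post_foot (a point): Centre of the metal foot's top face, on the post's axis, 12 mm above the work surface: the tumbler's mouth centre comes here.
- gauge: Loose spring-tip gauge, 170 g, round about z (tip to dial). Origin on the axis at the shoulder. Black handle 28 mm across from 0 to 62 mm, dial head 38 mm across from 62 to 76, steel nose 16 mm across from 0 to -36, spring tip 9 mm across to -50 when free. Starts in the holder, shoulder on the sleeve, top leaning 25 degrees from vertical. Grip the handle, 20 to 40 N.
- gauge_tip (a point): End of the gauge's rounded spring tip, on the gauge's axis, 50 mm below the shoulder when the tip is free.
- plunger (a joint): How far the spring tip is pushed into the gauge (m): 0 free, 0.010 fully in (hard stop). Spring: about 1.2 N to begin moving, 0.4 N more per mm, so half way (0.005) takes about 3.2 N.
- holder: Fixed steel holder, base 110 x 90 x 10 mm, with a sleeve 34 mm outside, 19 mm inside, 48 mm long, leaning 25 degrees from vertical, top towards the holder's -x axis. The gauge's nose has 1.5 mm play in it: draw it out along its axis at least 55 mm. Origin on the work surface, centre of the base; sleeve mouth 66 mm up, 20 mm to -x.
- jar: Bystander: closed jar, 56 mm across, 75 mm tall, standing. Origin at the centre of its underside.
- carton: Bystander: small cardboard carton 90 x 70 mm, 55 mm tall. Origin at the centre of its underside.
- puck: Bystander: brass puck 48 mm across, 30 mm tall. Origin at the centre of its underside.
Mind the look-alikes: they are no part of the job. What is shaped like the tumbler but orange or turquoise is not meant.

How it is judged:
By the outcome, as a careful person would: the job done as asked, in the order asked, and still so for the second after the job is handed in, while the arm keeps its last pose, push and grip.
It also fails if it takes over 64 s, if anything falls off the work surface, if the arm or the gripper's body presses on something with over 40 N, if the wrist force passes 120 N, or if a joint passes its speed limit or range.

## Working session

There is one attempt and no reset: what is moved stays moved. The work goes in short steps, Python scripts to look and compute and a tool call to move; the robot and the scene stay as the last step left them, time stands still between calls to the robot, and variables do not carry over. Pictures are saved under pics/ and viewed, at most 10 in all, crops included, and the job is handed in when it is done.

Besides the shell and the picture viewer there is one more tool, called after ">>>" by a JSON object that holds its "fn" and its "kwargs". step_arm: Moves the arm, as the interface text tells. Scaled input: -1 to 1 covers 20 cm each way for a shift and 45 degrees each way for a turn. Its arguments: {"type":"object","properties":{"targets":{"type":"array","items":{"type":"object","properties":{"dx":{"type":"number"},"dy":{"type":"number"},"dz":{"type":"number"},"rx":{"type":"number"},"ry":{"type":"number"},"rz":{"type":"number"},"fingers":{"type":"number"}}}},"grip_force":{"type":"number"}},"required":["targets"]}

```bash
mkdir -p pics; cat > h.py <<'E'
import numpy as np, cv2
from cell import monitor, viewer, ctrl
def cal(n):
    c=viewer.calibration(n); K=np.array([[c['fx'],0,c['cx']],[0,c['fy'],c['cy']],[0,0,1.]])
    R=cv2.Rodrigues(np.array(c['rvec'],float))[0]; return K,np.array(c['dist_coeffs'],float),R,np.array(c['tvec'],float).ravel()
def shot(n,f=None):
    im,d=viewer.read_camera(n)
    if f: cv2.imwrite(f,im[:,:,::-1])
    return im,d
def ray(n,px):
    K,D,R,t=cal(n); u=cv2.undistortPoints(np.array(px,float).reshape(-1,1,2),K,D).reshape(-1,2)
    return -R.T@t,(np.c_[u,np.ones(len(u))]@R)   # world dirs with cam z=1
def at_z(n,px,z):
    o,d=ray(n,px); return o+d*((z-o[2])/d[:,2])[:,None]
def cloud(n,depth):
    v,u=np.mgrid[:400,:640]; o,d=ray(n,np.c_[u.ravel(),v.ravel()])
    return (o+d*depth.reshape(-1,1)).reshape(400,640,3)
def proj(n,P):
    K,D,R,t=cal(n); return cv2.projectPoints(np.array(P,float).reshape(-1,1,3),cv2.Rodrigues(R)[0],t,K,D)[0].reshape(-1,2)
E
python3 - <<'E'
from h import *
for n in('scene','top'):
    im,d=shot(n,f'pics/{n}0.png'); np.savez(f'{n}0.npz',im=im,d=d)
    K,D,R,t=cal(n); print(n,K[0,0],(-R.T@t).round(3),R[2].round(2))
    for l in('tumbler','tumbler_mark','tumbler_mouth','rack','post','post_foot','gauge','gauge_tip','holder'):
        print(l,[(np.round(x['centre']),round(x['p'],2)) for x in viewer.landmark_of(l,n)][:4])
s=monitor.observe();print(s)
E
```

```text
scene 498.54362126461 [ 1.36  -0.195  1.273] [-0.56  0.18 -0.81]
tumbler [(array([403., 218.]), 0.91), (array([364., 146.]), 0.79), (array([400., 177.]), 0.73), (array([436., 156.]), 0.57)]
tumbler_mark [(array([405., 216.]), 0.94), (array([431., 160.]), 0.9), (array([397., 177.]), 0.71), (array([364., 145.]), 0.57)]
tumbler_mouth [(array([374., 170.]), 0.91), (array([403., 154.]), 0.91), (array([439., 223.]), 0.74), (array([365., 194.]), 0.66)]
rack [(array([298., 230.]), 0.68), (array([383., 195.]), 0.57)]
post [(array([295., 231.]), 0.81)]
post_foot [(array([294., 228.]), 0.76)]
gauge [(array([215., 212.]), 0.63)]
gauge_tip [(array([397., 177.]), 0.6)]
holder [(array([224., 230.]), 0.62)]
top 406.6399962697516 [0.349 0.062 1.272] [ 0.14  0.01 -0.99]
tumbler [(array([241., 198.]), 0.94), (array([190., 211.]), 0.76), (array([254., 261.]), 0.66), (array([252., 159.]), 0.66)]
tumbler_mark [(array([253., 159.]), 0.92), (array([251., 256.]), 0.79), (array([190., 210.]), 0.75), (array([243., 197.]), 0.73)]
tumbler_mouth [(array([254., 227.]), 0.84), (array([227., 143.]), 0.84), (array([2
[... 460 characters left out ...]
([ 1.65366057e-03,  3.43912054e-04, -4.56255509e-04, -1.30719684e-03,
        5.87919312e-05, -1.53769825e-03,  1.69501506e-03]), 'tau': array([ 6.32170286e-04, -7.64840484e+01,  1.49597805e+00, -2.52711207e+01,
       -5.25295304e-02,  1.04253343e-02, -1.36019673e-05]), 'ee_pos': array([ 0.20994923, -0.69395202,  0.18671878]), 'tool_rot': array([[ 9.57164302e-01,  2.89545331e-01, -1.76408878e-05],
       [ 2.89545330e-01, -9.57164302e-01, -3.41509961e-05],
       [-2.67734895e-05,  2.75802777e-05, -9.99999999e-01]]), 'wrist_force': array([-0.41952134,  0.2693061 ,  0.13069908]), 'wrist_torque': array([0.01467042, 0.00339266, 0.02905777]), 'finger_force': 0.0, 'opening': 0.09315982856332038}
```

View pics/scene0.png

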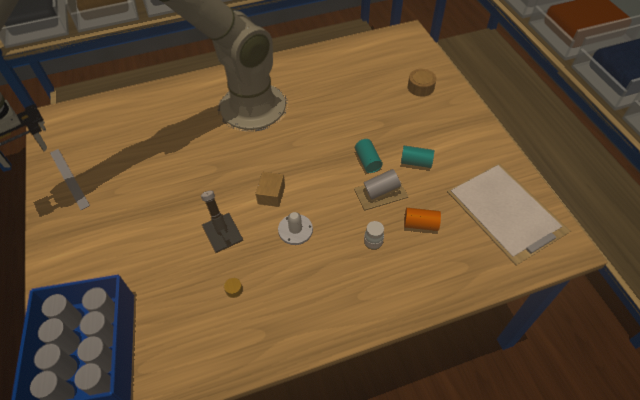

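View pics/top0.png

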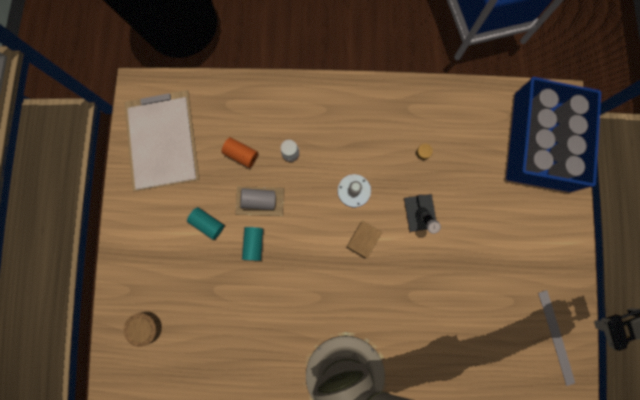

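The candidates for the tumbler in the scene view are grey on the rack (382,184), turquoise (368,155) and (417,157), and orange (423,219). I choose the grey one on the rack and check it in one close crop, with the holder next to it.

```bash
python3 - <<'E'
from h import *
for n in('scene','top'):
    z=np.load(n+'0.npz'); P=cloud(n,z['d']); np.save(n+'P.npy',P)
S=np.load('scene0.npz')['im'];T=np.load('top0.npz')['im']
def cr(im,u,v,w,h): return cv2.resize(im[v:v+h,u:u+w],(390,290),interpolation=cv2.INTER_CUBIC)
g=np.vstack([np.hstack([cr(S,340,150,80,60),cr(T,220,170,80,60)]),np.hstack([cr(S,190,185,80,60),cr(T,390,185,80,60)])])
g=np.clip(g.astype(float)*1.7,0,255).astype(np.uint8)
cv2.imwrite('pics/crop1.png',g[:,:,::-1])
P=np.load('topP.npy')
Q=np.load('scenePy.npy') if 0 else np.load('sceneP.npy')
print('table z', np.median(P[280:300,300:400,2]), np.median(Q[300:320,250:300,2]))
for nm,n,px in [('rackT','top',(258,199)),('postT','top',(355,188)),('dialT','top',(432,227)),('rackS','scene',(382,184)),('postS','scene',(295,216)),('dialS','scene',(208,196)),('jarT','top',(289,150)),('carT','top',(364,240)),('puckT','top',(424,152))]:
    A=P if n=='top' else Q; print(nm,A[px[1]-1:px[1]+2,px[0]-1:px[0]+2].reshape(-1,3).mean(0).round(4))
E
```

```text
table z 1.1343337190661273e-06 -0.0009248100462430076
rackT [0.5215 0.2728 0.0763]
postT [0.5147 0.0026 0.3444]
dialT [ 0.447  -0.2305  0.1357]
rackS [0.545  0.2725 0.0696]
postS [ 0.5734 -0.0132  0.0788]
dialS [ 0.464  -0.2341  0.1381]
jarT [0.6741 0.1864 0.0763]
carT [ 0.4097 -0.0467  0.0548]
puckT [ 0.6922 -0.2341  0.0312]
```

View pics/crop1.png

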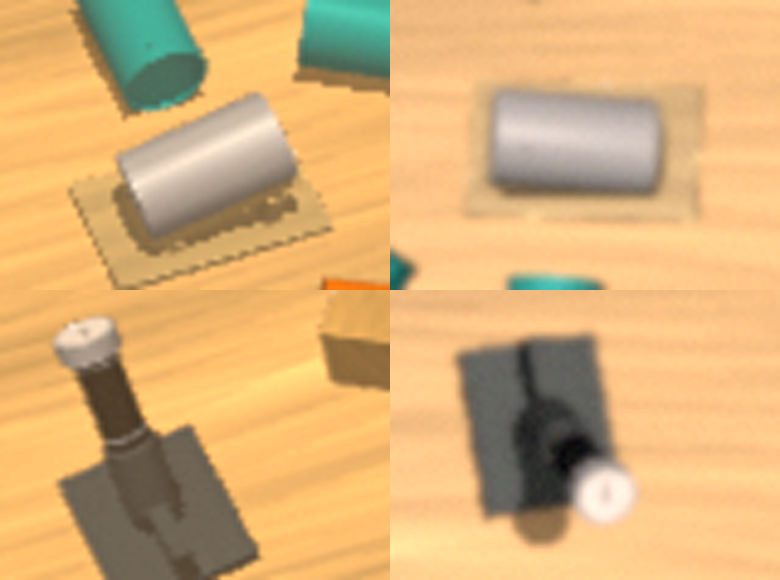

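The crop shows the grey steel tumbler lying on the plywood rack, at (382,184) in the scene view and (258,199) in top, with its axis nearly along world y. The gauge leans in its holder with its dial at (208,196) in scene and (432,227) in top. Next I fit the geometry.

```bash
cat > fit.py <<'E'
from h import *
from scipy.optimize import least_squares
C={n:np.load(n+'P.npy') for n in('scene','top')}; D={n:np.load(n+'0.npz')['d'] for n in C}
def pts(n,c,r,zl,zh):
    P=C[n][D[n]>0]; return P[(np.hypot(*(P[:,:2]-c).T)<r)&(P[:,2]>zl)&(P[:,2]<zh)]
# tumbler: cylinder
for n in C:
    T=pts(n,[0.53,0.272],0.075,0.045,0.12); m=T.mean(0)
    def f(p):
        d=np.array([p[2],1,p[3]]);d/=np.linalg.norm(d); v=T-[p[0],m[1],p[1]]
        return np.linalg.norm(np.cross(v,d),axis=1)-.03
    s=least_squares(f,[m[0],.048,0,0],loss='soft_l1',f_scale=.002); p=s.x
    d=np.array([p[2],1,p[3]]);d/=np.linalg.norm(d); a=(T-[p[0],m[1],p[1]])@d
    o=np.array([p[0],m[1],p[1]]); q=np.percentile(a,[1,99])
    print(n,'tumbler N',len(T),'axis',d.round(3),'slope',np.degrees(np.arcsin(d[2])).round(1),'ends',(o+d*q[0]).round(4),(o+d*q[1]).round(4),'len',np.diff(q).round(3),'rms',np.std(f(p)).round(4))
    # rack base
    B=pts(n,[0.53,0.272],0.1,0.003,0.012); r=cv2.minAreaRect((B[:,:2]*1000).astype(np.float32)); print('  rackbase',r,len(B))
    # foot & post
    B=pts(n,[0.57,-0.01],0.09,0.007,0.018); r=cv2.minEnclosingCircle((B[:,:2]*1000).astype(np.float32)); print('  foot',r,B.mean(0).round(4),len(B))
    B=pts(n,[0.57,-0.01],0.09,0.072,0.095); print('  posttop',B.mean(0).round(4),len(B),B[:,2].max())
    B=pts(n,[0.48,-0.22],0.12,0.006,0.014); r=cv2.minAreaRect((B[:,:2]*1000).astype(np.float32)); print('  holderbase',r,len(B))
    G=pts(n,[0.47,-0.22],0.1,0.1,0.2); m=G.mean(0); print('  gauge pts',m.round(4),len(G),G[:,2].max())
    for z in np.arange(.03,.15,.012):
        g=pts(n,[0.47,-0.22],0.1,z,z+.012); print('    ',z.round(3),g.mean(0).round(4) if len(g) else '',len(g))
E
python3 fit.py
```

```text
scene tumbler N 582 axis [-0.004  0.965  0.263] slope 15.2 ends [0.5283 0.2337 0.0332] [0.5279 0.3285 0.059 ] len [0.098] rms 0.0028
  rackbase ((524.5564575195312, 273.0362243652344), (185.08006286621094, 187.47604370117188), 16.374908447265625) 498
  foot ((558.9589233398438, -16.134376525878906), 64.5271987915039) [ 0.5793 -0.0187  0.0113] 543
  posttop [ 0.5715 -0.0172  0.0776] 77 0.08480765743038621
  holderbase ((480.907470703125, -247.56564331054688), (205.07730102539062, 130.8531036376953), 5.83961820602417) 576
  gauge pts [ 0.4629 -0.2347  0.124 ] 184 0.14248213842969326
     0.03 [ 0.5268 -0.223   0.0372] 91
     0.042 [ 0.511  -0.2287  0.0481] 48
     0.054 [ 0.4996 -0.2286  0.0607] 51
     0.066 [ 0.4938 -0.2296  0.0719] 49
     0.078 [ 0.4864 -0.2305  0.0847] 43
     0.09 [ 0.479  -0.2322  0.0962] 38
     0.102 [ 0.4724 -0.233   0.1079] 44
     0.114 [ 0.4611 -0.237   0.1205] 39
     0.126 [ 0.4579 -0.2349  0.1324] 81
     0.138 [ 0.4632 -0.2338  0.14  ] 16
top tumbler N 665 axis [-0.     0.965  0.262] slope 15.2 ends [0.527  0.2318 0.0346] [0.527  0.3283 0.0608] len [0
[... 166 characters left out ...]
94587708), 80.55061340332031) [ 0.5657 -0.0137  0.0122] 658
  posttop [ 0.5665 -0.0145  0.0777] 105 0.08522583891430724
  holderbase ((473.7677917480469, -217.24307250976562), (211.01254272460938, 207.2152862548828), 65.86888122558594) 656
  gauge pts [ 0.4533 -0.2334  0.1289] 187 0.14499575659471864
     0.03 [ 0.5289 -0.2194  0.0372] 73
     0.042 [ 0.5145 -0.2184  0.047 ] 29
     0.054 [ 0.4931 -0.2192  0.0612] 24
     0.066 [ 0.4917 -0.2257  0.0714] 40
     0.078 [ 0.4827 -0.2247  0.0846] 21
     0.09 [ 0.4777 -0.2272  0.0965] 22
     0.102 [ 0.4706 -0.2282  0.1076] 22
     0.114 [ 0.4464 -0.2349  0.1224] 17
     0.126 [ 0.4482 -0.2339  0.1325] 108
     0.138 [ 0.4577 -0.2361  0.1406] 33
```

```bash
cat > fit2.py <<'E'
from h import *
from scipy.optimize import least_squares
for n,(u,v) in {'scene':(295,228),'top':(354,190)}.items():
    im=np.load(n+'0.npz')['im']; hsv=cv2.cvtColor(im,cv2.COLOR_RGB2HSV)
    w=26; m=np.zeros((400,640),np.uint8); m[v-w:v+w,u-w:u+w]=(hsv[v-w:v+w,u-w:u+w,1]<70)&(hsv[v-w:v+w,u-w:u+w,2]>70)
    c=max(cv2.findContours(m,cv2.RETR_EXTERNAL,cv2.CHAIN_APPROX_NONE)[0],key=len).reshape(-1,2)
    p=at_z(n,c,.012)[:,:2]
    s=least_squares(lambda q:np.hypot(*(p-q[:2]).T)-q[2],[*p.mean(0),.052],loss='soft_l1',f_scale=.001)
    print(n,'foot',s.x.round(4))
# gauge+holder: fit axis with silhouettes: dial top centre from white mask
for n,(u,v) in {'scene':(208,196),'top':(432,227)}.items():
    im=np.load(n+'0.npz')['im']; hsv=cv2.cvtColor(im,cv2.COLOR_RGB2HSV)
    w=11; m=np.zeros((400,640),np.uint8); m[v-w:v+w,u-w:u+w]=(hsv[v-w:v+w,u-w:u+w,1]<60)&(hsv[v-w:v+w,u-w:u+w,2]>90)
    k,_,st,ce=cv2.connectedComponentsWithStats(m); i=1+np.argmax(st[1:,4]); print(n,'dial px',ce[i],st[i], 'at z.135',at_z(n,ce[i],.135).round(4))
    w=34;v+=10 if n=='scene' else -12
    sub=np.zeros((400,640),np.uint8); sub[v-w:v+w,u-w:u+w]=((hsv[v-w:v+w,u-w:u+w,1]<90)&(hsv[v-w:v+w,u-w:u+w,2]<110))
    k,_,st,ce=cv2.connectedComponentsWithStats(sub); i=1+np.argmax(st[1:,4]); print('  dark',st[i])
    ct=cv2.findContours((_==i).astype(np.uint8),cv2.RETR_EXTERNAL,cv2.CHAIN_APPROX_NONE)[0][0].reshape(-1,2)
    r=cv2.minAreaRect((at_z(n,ct,.01)[:,:2]*1000).astype(np.float32)); print('  base rect',r)
E
python3 fit2.py
python3 - <<'E'
import sys; sys.path.insert(0,'.')
import os; os.chdir('.')
from h import *
from scipy.optimize import least_squares
G=[]
for n in('scene','top'):
    P=np.load(n+'P.npy'); g=P[(np.hypot(P[...,0]-.47,P[...,1]+.23)<.08)&(P[...,2]>.072)&(P[...,2]<.16)]; 
    def f(p,g=g):
        d=np.array([p[2],p[3],1]);d/=np.linalg.norm(d);v=g-[p[0],p[1],.11];a=v@d
        r=np.linalg.norm(np.cross(v,d),axis=1); h=a-p[4]
        return np.where(h>0,np.where(h>.012,np.minimum(abs(h-.014),abs(r-.019)),r-.019),r-.014)
    best=min((least_squares(f,[.47,-.23,-.46,0,a0],loss='soft_l1',f_scale=.0015) for a0 in (.01,.02,.03)),key=lambda s:s.cost)
    p=best.x; print(n,p.round(4),'lean',np.degrees(np.arctan(np.hypot(p[2],p[3]))).round(1),'az',np.degrees(np.arctan2(p[3],p[2])).round(1))
E
```

```text
scene foot [ 0.5726 -0.0169  0.0514]
top foot [ 0.5669 -0.0161  0.0524]
scene dial px [207.65217391 195.76811594] [202 191  12  10  69] at z.135 [[ 0.4604 -0.235   0.135 ]]
  dark [203 213  39  27 689]
  base rect ((499.34771728515625, -227.020751953125), (120.67610931396484, 85.86321258544922), 9.723267555236816)
top dial px [433.51282051 226.44444444] [428 220  12  13 117] at z.135 [[ 0.4487 -0.235   0.135 ]]
  dark [404 195  33  37 899]
  base rect ((503.384033203125, -226.2902374267578), (109.80368041992188, 88.3902587890625), 9.639689445495605)
scene [ 0.4594 -0.2345 -0.5649 -0.0931  0.0108] lean 29.8 az -170.6
top [ 0.4591 -0.2349 -0.5689 -0.1012  0.0136] lean 30.0 az -169.9
```

>>> {"fn": "step_arm", "kwargs": {"targets": [{"dx": 0.6, "dy": -0.4, "dz": -0.5, "rz": -0.3, "fingers": -1}, {"dx": 1, "dy": -0.6, "dz": -0.6, "rz": -0.6, "fingers": -1}, {"dx": 1, "dy": -0.6, "dz": -0.6, "rz": -0.6, "fingers": -1}, {"dx": 1, "dy": -0.6, "dz": -0.6, "rz": -0.6, "fingers": -1}], "grip_force": 20}}

```text
validation failed for argument at $.ta...
```

>>> {"fn": "step_arm", "kwargs": {"targets": [{"dx": 0.3, "dy": -0.2, "dz": -0.3, "rx": 0.0, "ry": 0.0, "rz": -0.2, "fingers": -1.0}, {"dx": 0.95, "dy": -0.6, "dz": -0.6, "rx": 0.0, "ry": 0.0, "rz": -0.6, "fingers": -1.0}, {"dx": 0.95, "dy": -0.6, "dz": -0.6, "rx": 0.0, "ry": 0.0, "rz": -0.6, "fingers": -1.0}, {"dx": 0.95, "dy": -0.6, "dz": -0.6, "rx": 0.0, "ry": 0.0, "rz": -0.6, "fingers": -1.0}], "grip_force": 20.0}}

```text
time: 1.5
ee_pos: [0.3541, -0.5271, 0.3051]
tool_rot: [[0.72, 0.694, 0.0], [0.694, -0.72, -0.0], [0.0, 0.0, -1.0]]
wrist_force: [1.0, -0.6, -0.5]
opening: 0.0928
finger_force: 0.0
```

```bash
cat > go.py <<'E'
from h import *
from scipy.spatial.transform import Rotation as Ro
def rot(z,y):
    z=np.array(z,float);z/=np.linalg.norm(z);y=np.array(y,float);y-=z*(y@z);y/=np.linalg.norm(y);return np.c_[np.cross(y,z),y,z]
def go(R1,tcp=None,grasp=None,s=None,q=True):
    s=s or monitor.observe(); R0=s['tool_rot']; p=np.array(tcp if grasp is None else np.array(grasp)+.019*R1[:,2])
    d=R0.T@(p-s['ee_pos'])/.2; w=Ro.from_matrix(R0.T@R1).as_rotvec()/(np.pi/4)
    print('d',d.round(3),'r',w.round(3),'tcp',p.round(4))
    if q: print('   now',s['time'],s['ee_pos'].round(4),'q',s['joint_pos'].round(2),'F',s['wrist_force'].round(1))
    return p
E
python3 - <<'E'
from go import *
a=np.radians(-20);go(rot([0,0,-1],[np.cos(a),np.sin(a),0]),tcp=[.55,-.33,.3])
t=np.radians(35)
Rg=rot([0,-np.sin(t),-np.cos(t)],[1,0,0])
d=np.array([0,.965,.262]); g=np.array([.5275,.2805,.0475])+d*.02
print('grasp',g); go(Rg,grasp=g-.12*Rg[:,2]); 
E
```

```text
d [ 1.389 -0.03   0.025] r [ 0.001  0.    -0.58 ] tcp [ 0.55 -0.33  0.3 ]
   now 1.5 [ 0.3541 -0.5271  0.3051] q [ 1.    0.39 -0.16  1.67  0.07  1.09  0.02] F [ 1.  -0.6 -0.5]
grasp [0.5275  0.2998  0.05274]
d [ 3.693 -2.586  0.847] r [-0.312 -0.735 -0.991] tcp [0.5275 0.3577 0.1355]
   now 1.5 [ 0.3541 -0.5271  0.3051] q [ 1.    0.39 -0.16  1.67  0.07  1.09  0.02] F [ 1.  -0.6 -0.5]
```

>>> {"fn": "step_arm", "kwargs": {"targets": [{"dx": 1.0, "dy": -0.4, "dz": 0.0, "rx": 0.0, "ry": 0.0, "rz": -0.5, "fingers": -1.0}, {"dx": 1.0, "dy": -0.4, "dz": 0.0, "rx": 0.0, "ry": 0.0, "rz": -0.5, "fingers": -1.0}, {"dx": 1.0, "dy": -0.4, "dz": 0.0, "rx": 0.0, "ry": 0.0, "rz": -0.5, "fingers": -1.0}, {"dx": 1.0, "dy": -0.4, "dz": 0.0, "rx": 0.0, "ry": 0.0, "rz": -0.5, "fingers": -1.0}]}}

```text
time: 2.0
ee_pos: [0.4435, -0.3287, 0.3046]
tool_rot: [[0.397, 0.918, 0.001], [0.918, -0.397, 0.0], [0.001, 0.001, -1.0]]
wrist_force: [0.5, -1.1, 0.2]
opening: 0.0932
finger_force: 0.0
```

```bash
python3 - <<'E'
from go import *
go(rot([0,0,-1],[1,-.0,0]),tcp=[.60,-.1,.3])
E
```

```text
d [1.36  0.264 0.024] r [ 0.001 -0.001 -0.52 ] tcp [ 0.6 -0.1  0.3]
   now 2.0 [ 0.4435 -0.3287  0.3046] q [ 0.78  0.29 -0.32  1.84  0.1   1.03  0.01] F [ 0.5 -1.1  0.2]
```

>>> {"fn": "step_arm", "kwargs": {"targets": [{"dx": 1.0, "dy": 0.6, "dz": 0.0, "rx": 0.0, "ry": 0.0, "rz": -0.52, "fingers": -1.0}, {"dx": 1.0, "dy": 0.6, "dz": 0.0, "rx": 0.0, "ry": 0.0, "rz": -0.52, "fingers": -1.0}, {"dx": 1.0, "dy": 0.6, "dz": 0.0, "rx": 0.0, "ry": 0.0, "rz": -0.52, "fingers": -1.0}, {"dx": 1.0, "dy": 0.6, "dz": 0.0, "rx": 0.0, "ry": 0.0, "rz": -0.52, "fingers": -1.0}]}}

```text
time: 2.5
ee_pos: [0.6341, -0.1951, 0.304]
tool_rot: [[0.003, 1.0, 0.0], [1.0, -0.003, 0.001], [0.001, 0.0, -1.0]]
wrist_force: [0.8, -1.1, -0.3]
opening: 0.0934
finger_force: 0.0
```

```bash
python3 - <<'E'
from go import *
t=np.radians(35)
Rg=rot([0,-np.sin(t),-np.cos(t)],[1,0,0]); g=[.5275,.2998,.0527]
go(Rg,grasp=g-.12*Rg[:,2]); 
E
```

```text
d [ 2.762 -0.541  0.844] r [-0.001 -0.779 -0.004] tcp [0.5275 0.3577 0.1354]
   now 2.5 [ 0.6341 -0.1951  0.304 ] q [ 0.5   0.45 -0.44  1.59  0.21  1.14  0.01] F [ 0.8 -1.1 -0.3]
```

>>> {"fn": "step_arm", "kwargs": {"targets": [{"dx": 1.0, "dy": 0.0, "dz": 0.0, "rx": 0.0, "ry": 0.0, "rz": 0.0, "fingers": -1.0}, {"dx": 1.0, "dy": 0.0, "dz": 0.0, "rx": 0.0, "ry": 0.0, "rz": 0.0, "fingers": -1.0}, {"dx": 1.0, "dy": 0.0, "dz": 0.0, "rx": 0.0, "ry": 0.0, "rz": 0.0, "fingers": -1.0}, {"dx": 1.0, "dy": 0.0, "dz": 0.0, "rx": 0.0, "ry": 0.0, "rz": 0.0, "fingers": -1.0}]}}

```text
time: 3.0
ee_pos: [0.6327, 0.0085, 0.3045]
tool_rot: [[-0.002, 1.0, 0.001], [1.0, 0.002, 0.002], [0.002, 0.001, -1.0]]
wrist_force: [0.5, -0.2, 0.8]
opening: 0.0931
finger_force: 0.0
```

>>> {"fn": "step_arm", "kwargs": {"targets": [{"dx": 1.0, "dy": -0.2, "dz": 0.0, "rx": 0.0, "ry": -0.4, "rz": 0.0, "fingers": -1.0}, {"dx": 1.0, "dy": -0.2, "dz": 0.0, "rx": 0.0, "ry": -0.4, "rz": 0.0, "fingers": -1.0}, {"dx": 1.0, "dy": -0.2, "dz": 0.0, "rx": 0.0, "ry": -0.4, "rz": 0.0, "fingers": -1.0}, {"dx": 1.0, "dy": -0.2, "dz": 0.0, "rx": 0.0, "ry": -0.4, "rz": 0.0, "fingers": -1.0}]}}

```text
time: 3.5
ee_pos: [0.5929, 0.207, 0.3037]
tool_rot: [[-0.0, 1.0, -0.001], [0.951, -0.0, -0.308], [-0.308, -0.001, -0.951]]
wrist_force: [1.2, -0.7, -0.1]
opening: 0.0931
finger_force: 0.0
```

```bash
python3 - <<'E'
from go import *
t=np.radians(35)
Rg=rot([0,-np.sin(t),-np.cos(t)],[1,0,0]); g=[.5275,.2998,.0527]
go(Rg,grasp=g-.12*Rg[:,2]); 
E
```

```text
d [ 0.976 -0.327  0.568] r [-0.001 -0.379  0.   ] tcp [0.5275 0.3577 0.1354]
   now 3.5 [0.5929 0.207  0.3037] q [-0.3   0.48 -0.43  1.59  0.44  1.35 -0.86] F [ 1.2 -0.7 -0.1]
```

>>> {"fn": "step_arm", "kwargs": {"targets": [{"dx": 0.5, "dy": -0.2, "dz": 0.1, "rx": 0.0, "ry": -0.2, "rz": 0.0, "fingers": -1.0}, {"dx": 0.98, "dy": -0.33, "dz": 0.57, "rx": 0.0, "ry": -0.38, "rz": 0.0, "fingers": -1.0}, {"dx": 0.98, "dy": -0.33, "dz": 0.57, "rx": 0.0, "ry": -0.38, "rz": 0.0, "fingers": -1.0}, {"dx": 0.98, "dy": -0.33, "dz": 0.57, "rx": 0.0, "ry": -0.38, "rz": 0.0, "fingers": -1.0}, {"dx": 0.98, "dy": -0.33, "dz": 0.57, "rx": 0.0, "ry": -0.38, "rz": 0.0, "fingers": -1.0}, {"dx": 0.98, "dy": -0.33, "dz": 0.57, "rx": 0.0, "ry": -0.38, "rz": 0.0, "fingers": -1.0}]}}

```text
time: 4.25
ee_pos: [0.5301, 0.3533, 0.1357]
tool_rot: [[0.006, 1.0, -0.003], [0.818, -0.006, -0.576], [-0.576, 0.001, -0.818]]
wrist_force: [0.9, -0.1, 0.2]
opening: 0.093
finger_force: 0.0
```

```bash
python3 - <<'E'
from go import *
t=np.radians(35)
Rg=rot([0,-np.sin(t),-np.cos(t)],[1,0,0]); g=[.5275,.2998,.0527]
go(Rg,grasp=g)
S,_=shot('scene');T,_=shot('top')
def cr(im,u,v,w,h): return cv2.resize(im[v:v+h,u:u+w],(390,290),interpolation=cv2.INTER_CUBIC)
g=np.clip(np.hstack([cr(S,340,120,120,90),cr(T,190,150,120,90)])*1.6,0,255).astype(np.uint8)
cv2.imwrite('pics/pre.png',g[:,:,::-1])
E
```

```text
d [ 0.021 -0.011  0.588] r [-0.003  0.003 -0.007] tcp [0.5275 0.2889 0.0371]
   now 4.25 [0.5301 0.3533 0.1357] q [-0.68  0.8  -0.37  1.54  0.57  1.45 -1.27] F [ 0.9 -0.1  0.2]
```

View pics/pre.png

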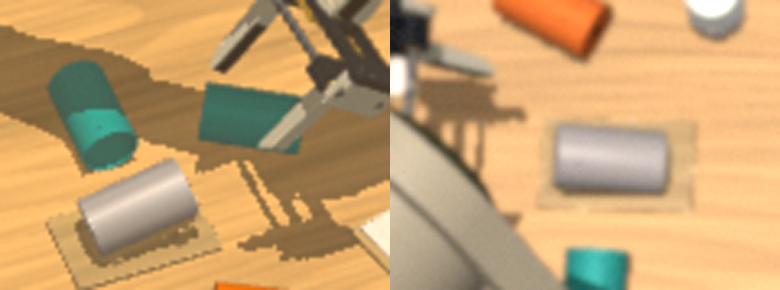

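The open fingers straddle the tumbler's line from the base side: fingertip near (490,70) in the right half of the crop, tumbler centre near (610,158). I descend along the approach and close.

>>> {"fn": "step_arm", "kwargs": {"targets": [{"dx": 0.01, "dy": -0.01, "dz": 0.2, "rx": 0.0, "ry": 0.0, "rz": 0.0, "fingers": -1.0}, {"dx": 0.02, "dy": -0.01, "dz": 0.4, "rx": 0.0, "ry": 0.0, "rz": 0.0, "fingers": -1.0}, {"dx": 0.02, "dy": -0.01, "dz": 0.5, "rx": 0.0, "ry": 0.0, "rz": 0.0, "fingers": -1.0}, {"dx": 0.02, "dy": -0.01, "dz": 0.59, "rx": 0.0, "ry": 0.0, "rz": 0.0, "fingers": -1.0}, {"dx": 0.02, "dy": -0.01, "dz": 0.59, "rx": 0.0, "ry": 0.0, "rz": 0.0, "fingers": -1.0}, {"dx": 0.02, "dy": -0.01, "dz": 0.59, "rx": 0.0, "ry": 0.0, "rz": 0.0, "fingers": 0.0}, {"dx": 0.02, "dy": -0.01, "dz": 0.59, "rx": 0.0, "ry": 0.0, "rz": 0.0, "fingers": 1.0}, {"dx": 0.02, "dy": -0.01, "dz": 0.59, "rx": 0.0, "ry": 0.0, "rz": 0.0, "fingers": 1.0}, {"dx": 0.02, "dy": -0.01, "dz": 0.59, "rx": 0.0, "ry": 0.0, "rz": 0.0, "fingers": 1.0}], "grip_force": 25.0}}

```text
time: 5.48
ee_pos: [0.5259, 0.2901, 0.0364]
tool_rot: [[0.003, 1.0, -0.003], [0.818, -0.005, -0.575], [-0.575, -0.001, -0.818]]
wrist_force: [-3.0, 0.3, 0.9]
opening: 0.0579
finger_force: 24.1
```

>>> {"fn": "step_arm", "kwargs": {"targets": [{"dx": -0.15, "dy": 0.0, "dz": -0.2, "rx": 0.0, "ry": 0.0, "rz": 0.0, "fingers": 1.0}, {"dx": -0.43, "dy": 0.0, "dz": -0.6, "rx": 0.0, "ry": 0.0, "rz": 0.0, "fingers": 1.0}, {"dx": -0.58, "dy": 0.0, "dz": -0.82, "rx": 0.0, "ry": 0.0, "rz": 0.0, "fingers": 1.0}, {"dx": -0.58, "dy": 0.0, "dz": -0.82, "rx": 0.0, "ry": 0.0, "rz": 0.0, "fingers": 1.0}, {"dx": -0.58, "dy": 0.0, "dz": -0.82, "rx": 0.0, "ry": 0.0, "rz": 0.0, "fingers": 1.0}], "grip_force": 30.0}}

```text
time: 6.1
ee_pos: [0.5269, 0.29, 0.2387]
tool_rot: [[0.005, 1.0, -0.0], [0.82, -0.005, -0.573], [-0.573, 0.003, -0.82]]
wrist_force: [-0.0, 0.0, -2.2]
opening: 0.0574
finger_force: 28.3
```

```bash
cat >> go.py <<'E'
R0g=np.array([[.003,1,-.003],[.818,-.005,-.575],[-.575,-.001,-.818]])
BT=R0g.T@(np.array([.526,.3288,.0606])-[.5259,.2901,.0364])   # base in tool
TT=R0g.T@np.array([0,-.965,-.262])                            # mouth dir in tool
def tumb(R,p): return p+R@BT, R@TT
E
python3 - <<'E'
from go import *
print(BT,TT)
s=monitor.observe()
ph=np.radians(40)
Rf=rot([-np.sin(ph),0,-np.cos(ph)],[0,1,0])
print(Rf@TT)
tcp=np.array([.57,-.0165,.112])-Rf@BT; print('final tcp',tcp)
go(Rf,tcp=tcp+[0,0,.13])
Rm=R0g@Ro.from_rotvec([0,np.radians(40),0]).as_matrix(); go(Rm,tcp=[.62,.15,.33],q=False)
E
```

```text
[ 0.0177419 -0.0001177 -0.0420484] [-0.63872   0.005087  0.769191]
[-0.00513854  0.005087   -0.99979579]
final tcp [ 0.55656289 -0.0163823   0.06838478]
d [-1.14   0.155  1.042] r [ 0.097  1.291 -2.125] tcp [ 0.5566 -0.0164  0.1984]
   now 6.1 [0.5269 0.29   0.2387] q [-0.61  0.64 -0.38  1.59  0.55  1.52 -1.18] F [-0.   0.  -2.2]
d [-0.833  0.47   0.026] r [ 0.005  0.885 -0.001] tcp [0.62 0.15 0.33]
```

>>> {"fn": "step_arm", "kwargs": {"targets": [{"dx": -0.2, "dy": 0.1, "dz": 0.0, "rx": 0.0, "ry": 0.2, "rz": 0.0, "fingers": 1.0}, {"dx": -0.4, "dy": 0.25, "dz": 0.0, "rx": 0.0, "ry": 0.4, "rz": 0.0, "fingers": 1.0}, {"dx": -0.65, "dy": 0.4, "dz": 0.0, "rx": 0.0, "ry": 0.65, "rz": 0.0, "fingers": 1.0}, {"dx": -0.83, "dy": 0.47, "dz": 0.03, "rx": 0.0, "ry": 0.88, "rz": 0.0, "fingers": 1.0}, {"dx": -0.83, "dy": 0.47, "dz": 0.03, "rx": 0.0, "ry": 0.88, "rz": 0.0, "fingers": 1.0}]}}

```text
time: 6.72
ee_pos: [0.6228, 0.1377, 0.3262]
tool_rot: [[0.022, 1.0, 0.001], [0.997, -0.022, 0.076], [0.076, -0.0, -0.997]]
wrist_force: [-0.3, 1.4, -2.2]
opening: 0.0573
finger_force: 28.4
```

```bash
cat >> go.py <<'E'
ph=np.radians(40); Rf=rot([-np.sin(ph),0,-np.cos(ph)],[0,1,0])
E
python3 - <<'E'
from go import *
go(Rf,tcp=[.5566,-.0164,.2384])
E
```

```text
d [-0.809 -0.314  0.379] r [ 0.776  0.615 -1.903] tcp [ 0.5566 -0.0164  0.2384]
   now 6.725 [0.6228 0.1377 0.3262] q [ 0.1   0.41 -0.54  1.63  0.15  1.13 -0.48] F [-0.3  1.4 -2.2]
```

>>> {"fn": "step_arm", "kwargs": {"targets": [{"dx": -0.12, "dy": -0.05, "dz": 0.0, "rx": 0.09, "ry": 0.07, "rz": -0.22, "fingers": 1.0}, {"dx": -0.25, "dy": -0.1, "dz": 0.0, "rx": 0.18, "ry": 0.14, "rz": -0.44, "fingers": 1.0}, {"dx": -0.4, "dy": -0.1, "dz": 0.0, "rx": 0.27, "ry": 0.21, "rz": -0.66, "fingers": 1.0}, {"dx": -0.5, "dy": -0.15, "dz": 0.0, "rx": 0.36, "ry": 0.28, "rz": -0.88, "fingers": 1.0}, {"dx": -0.6, "dy": -0.2, "dz": 0.0, "rx": 0.39, "ry": 0.31, "rz": -0.95, "fingers": 1.0}, {"dx": -0.6, "dy": -0.2, "dz": 0.0, "rx": 0.39, "ry": 0.31, "rz": -0.95, "fingers": 1.0}]}}

```text
time: 7.48
ee_pos: [0.5789, 0.0287, 0.3151]
tool_rot: [[-0.619, 0.698, -0.36], [0.687, 0.703, 0.182], [0.38, -0.135, -0.915]]
wrist_force: [0.7, 0.7, -2.1]
opening: 0.057
finger_force: 28.5
```

```bash
python3 - <<'E'
from go import *
go(Rf,tcp=[.5566,-.0164,.2384])
E
```

```text
d [-0.232 -0.185  0.35 ] r [ 0.377  0.3   -0.936] tcp [ 0.5566 -0.0164  0.2384]
   now 7.475 [0.5789 0.0287 0.3151] q [ 0.41  0.6  -0.74  1.49  0.11  1.5   0.44] F [ 0.7  0.7 -2.1]
```

>>> {"fn": "step_arm", "kwargs": {"targets": [{"dx": -0.05, "dy": -0.05, "dz": 0.0, "rx": 0.09, "ry": 0.07, "rz": -0.22, "fingers": 1.0}, {"dx": -0.1, "dy": -0.1, "dz": 0.05, "rx": 0.18, "ry": 0.14, "rz": -0.44, "fingers": 1.0}, {"dx": -0.15, "dy": -0.12, "dz": 0.15, "rx": 0.27, "ry": 0.21, "rz": -0.66, "fingers": 1.0}, {"dx": -0.2, "dy": -0.15, "dz": 0.25, "rx": 0.36, "ry": 0.28, "rz": -0.88, "fingers": 1.0}, {"dx": -0.23, "dy": -0.18, "dz": 0.35, "rx": 0.38, "ry": 0.3, "rz": -0.94, "fingers": 1.0}, {"dx": -0.23, "dy": -0.18, "dz": 0.35, "rx": 0.38, "ry": 0.3, "rz": -0.94, "fingers": 1.0}, {"dx": -0.23, "dy": -0.18, "dz": 0.35, "rx": 0.38, "ry": 0.3, "rz": -0.94, "fingers": 1.0}]}}

```text
time: 8.35
ee_pos: [0.5583, -0.013, 0.242]
tool_rot: [[-0.77, -0.005, -0.638], [-0.004, 1.0, -0.003], [0.638, 0.0, -0.77]]
wrist_force: [0.4, -0.5, -2.1]
opening: 0.0573
finger_force: 28.6
```

```bash
python3 - <<'E'
from go import *
s=monitor.observe(); go(Rf,tcp=[.5566,-.0164,.2384],s=s); print(tumb(s['tool_rot'],s['ee_pos']))
for n in('scene','top'):
    im,d=shot(n); np.savez(n+'1.npz',im=im,d=d)
S,T=[np.load(n+'1.npz')['im'] for n in('scene','top')]
def cr(im,u,v,w,h): return cv2.resize(im[v:v+h,u:u+w],(400,300),interpolation=cv2.INTER_CUBIC)
g=np.clip(np.hstack([cr(S,230,120,160,120),cr(T,280,130,160,120)])*1.6,0,255).astype(np.uint8)
cv2.imwrite('pics/over.png',g[:,:,::-1])
E
```

```text
d [-0.005 -0.017  0.019] r [-0.004  0.008  0.005] tcp [ 0.5566 -0.0164  0.2384]
   now 8.35 [ 0.5583 -0.013   0.242 ] q [ 0.38  0.86 -0.87  1.4   0.32  1.79  1.04] F [ 0.4 -0.5 -2.1]
(array([ 0.5714641 , -0.01300972,  0.28572269]), array([ 8.28371163e-04,  5.12788235e-03, -9.99808446e-01]))
```

View pics/over.png

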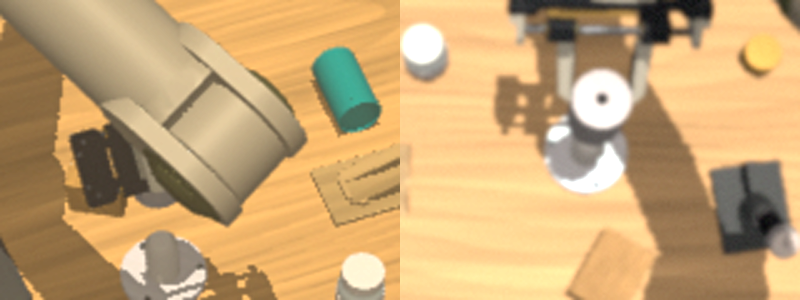

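The right half shows the tumbler inverted over the post, base up, with the black dot at about (602,98) in the crop. That is top pixel (361,169). The post lies just below it in the crop, by parallax. I check tilt and offset from the depth.

```bash
cat > dot.py <<'E'
from h import *
def dot(n,u,v,z,w=14,k=''):
    im,d=(np.load(n+k+'.npz')[x] for x in('im','d')); g=im[v-w:v+w,u-w:u+w].astype(float).mean(2)
    hsv=cv2.cvtColor(im,cv2.COLOR_RGB2HSV)[v-w:v+w,u-w:u+w]
    P=cloud(n,d)[v-w:v+w,u-w:u+w].reshape(-1,3)
    m=(abs(P[:,2]-z)<.012); Q=P[m]; c=np.median(Q,0)
    for _ in range(4):
        A=np.c_[Q[:,:2]-c[:2],np.ones(len(Q))]; co,*_=np.linalg.lstsq(A,Q[:,2],rcond=None); r=Q[:,2]-A@co; Q=Q[abs(r)<max(.003,2*r.std())]
    print(n,'plane pts',len(Q),'mean',Q.mean(0).round(4),'slope deg',np.degrees(np.arctan(co[:2])).round(2),'z',co[2].round(4))
    yy,xx=np.mgrid[-w:w,-w:w]; b=(g<0.55*np.percentile(g,80))&(np.hypot(xx,yy)<6)
    px=np.array([u+(xx[b]).mean(),v+yy[b].mean()]); wt=np.clip(.75*np.percentile(g,80)-g,0,None)*(np.hypot(xx,yy)<6); px2=np.array([u+(xx*wt).sum()/wt.sum(),v+(yy*wt).sum()/wt.sum()])
    print('  dot px',px.round(2),px2.round(2),b.sum(),'world',at_z(n,px2,z).round(4))
E
python3 - <<'E'
from dot import *
dot('top',361,169,.2857,14,'1')
E
```

```text
top plane pts 431 mean [ 0.5735 -0.0131  0.2876] slope deg [0.07 0.51] z 0.2875
  dot px [360.29 169.  ] [360.4  169.03] 7 world [[ 0.5733 -0.0145  0.2857]]
```

```bash
python3 - <<'E'
from go import *
go(Rf,tcp=[.5543,-.0155,.180]); go(Rf,tcp=[.5543,-.0155,.0733],q=0)
E
```

```text
d [-0.183 -0.01   0.254] r [-0.004  0.009  0.005] tcp [ 0.5543 -0.0155  0.18  ]
   now 8.45 [ 0.5584 -0.0135  0.2425] q [ 0.39  0.86 -0.87  1.4   0.32  1.79  1.04] F [-0.1 -0.  -1.9]
d [-0.523 -0.01   0.665] r [-0.004  0.009  0.005] tcp [ 0.5543 -0.0155  0.0733]
```

>>> {"fn": "step_arm", "kwargs": {"targets": [{"dx": -0.1, "dy": -0.01, "dz": 0.14, "rx": 0.0, "ry": 0.01, "rz": 0.0, "fingers": 1.0}, {"dx": -0.183, "dy": -0.01, "dz": 0.254, "rx": 0.0, "ry": 0.01, "rz": 0.0, "fingers": 1.0}, {"dx": -0.26, "dy": -0.01, "dz": 0.347, "rx": 0.0, "ry": 0.01, "rz": 0.0, "fingers": 1.0}, {"dx": -0.34, "dy": -0.01, "dz": 0.444, "rx": 0.0, "ry": 0.01, "rz": 0.0, "fingers": 1.0}, {"dx": -0.34, "dy": -0.01, "dz": 0.444, "rx": 0.0, "ry": 0.01, "rz": 0.0, "fingers": 1.0}]}}

```text
time: 9.07
ee_pos: [0.5528, -0.0163, 0.128]
tool_rot: [[-0.762, -0.006, -0.647], [-0.005, 1.0, -0.003], [0.647, 0.001, -0.762]]
wrist_force: [1.0, 0.2, -1.0]
opening: 0.057
finger_force: 28.6
```

```bash
python3 - <<'E'
from go import *
s=monitor.observe();go(Rf,tcp=[.5543,-.0155,.0733],s=s); print(tumb(s['tool_rot'],s['ee_pos']))
E
```

```text
d [-0.183  0.003  0.204] r [-0.004 -0.008  0.007] tcp [ 0.5543 -0.0155  0.0733]
   now 9.075 [ 0.5528 -0.0163  0.128 ] q [ 0.38  0.97 -0.84  1.49  0.39  1.64  1.02] F [ 1.   0.2 -1. ]
(array([ 0.56647736, -0.01633123,  0.17156925]), array([-0.01128363,  0.00592839, -0.99974069]))
```

>>> {"fn": "step_arm", "kwargs": {"targets": [{"dx": -0.06, "dy": 0.0, "dz": 0.07, "rx": 0.0, "ry": -0.01, "rz": 0.0, "fingers": 1.0}, {"dx": -0.12, "dy": 0.0, "dz": 0.135, "rx": 0.0, "ry": -0.01, "rz": 0.0, "fingers": 1.0}, {"dx": -0.183, "dy": 0.003, "dz": 0.204, "rx": 0.0, "ry": -0.01, "rz": 0.0, "fingers": 1.0}, {"dx": -0.183, "dy": 0.003, "dz": 0.204, "rx": 0.0, "ry": -0.01, "rz": 0.0, "fingers": 1.0}, {"dx": -0.183, "dy": 0.003, "dz": 0.204, "rx": 0.0, "ry": -0.01, "rz": 0.0, "fingers": 1.0}]}}

```text
time: 9.7
ee_pos: [0.5551, -0.015, 0.075]
tool_rot: [[-0.769, -0.006, -0.64], [-0.006, 1.0, -0.003], [0.64, 0.002, -0.769]]
wrist_force: [0.3, 0.9, -1.5]
opening: 0.0572
finger_force: 28.6
```

```bash
python3 - <<'E'
from go import *
s=monitor.observe();go(Rf,tcp=s['ee_pos']-[0,0,.006],s=s); print(tumb(s['tool_rot'],s['ee_pos']))
for n in('scene','top'):
    im,d=shot(n); np.savez(n+'2.npz',im=im,d=d)
from dot import *
b=tumb(s['tool_rot'],s['ee_pos'])[0]; u,v=proj('top',b)[0].round().astype(int); print(u,v); dot('top',u,v,b[2],14,'2')
E
```

```text
d [-0.019 -0.     0.023] r [-0.004  0.005  0.007] tcp [ 0.5551 -0.015   0.069 ]
   now 9.7 [ 0.5551 -0.015   0.075 ] q [ 0.37  1.03 -0.82  1.51  0.43  1.56  1.02] F [ 0.3  0.9 -1.5]
(array([ 0.56832498, -0.0151158 ,  0.11862551]), array([-0.00115961,  0.00669711, -0.99979884]))
356 184
top plane pts 338 mean [ 0.5706 -0.0145  0.1205] slope deg [-0.25  0.53] z 0.1205
  dot px [356.2 182.6] [356.18 182.79] 5 world [[ 0.5705 -0.0159  0.1186]]
```

>>> {"fn": "step_arm", "kwargs": {"targets": [{"dx": -0.008, "dy": 0.0, "dz": 0.0096, "rx": 0.0, "ry": 0.0, "rz": 0.007, "fingers": 1.0}, {"dx": -0.016, "dy": 0.0, "dz": 0.019, "rx": 0.0, "ry": 0.0, "rz": 0.007, "fingers": 1.0}, {"dx": -0.0205, "dy": 0.0, "dz": 0.0246, "rx": 0.0, "ry": 0.0, "rz": 0.007, "fingers": 1.0}, {"dx": -0.0205, "dy": 0.0, "dz": 0.0246, "rx": 0.0, "ry": 0.0, "rz": 0.007, "fingers": 1.0}]}}

```text
time: 10.3
ee_pos: [0.5549, -0.0153, 0.0683]
tool_rot: [[-0.769, -0.002, -0.64], [-0.0, 1.0, -0.003], [0.64, -0.002, -0.769]]
wrist_force: [0.1, 0.1, -1.7]
opening: 0.0569
finger_force: 28.6
```

>>> {"fn": "step_arm", "kwargs": {"targets": [{"dx": -0.0032, "dy": 0.0, "dz": 0.0038, "rx": 0.0, "ry": 0.0, "rz": 0.0, "fingers": 1.0}, {"dx": -0.0048, "dy": 0.0, "dz": 0.0058, "rx": 0.0, "ry": 0.0, "rz": 0.0, "fingers": 1.0}, {"dx": -0.0048, "dy": 0.0, "dz": 0.0058, "rx": 0.0, "ry": 0.0, "rz": 0.0, "fingers": 1.0}]}}

```text
time: 10.68
ee_pos: [0.5547, -0.0152, 0.0673]
tool_rot: [[-0.768, -0.002, -0.64], [-0.0, 1.0, -0.003], [0.64, -0.002, -0.768]]
wrist_force: [-2.2, -0.4, 3.0]
opening: 0.0574
finger_force: 28.4
```

>>> {"fn": "step_arm", "kwargs": {"targets": [{"dx": 0.0, "dy": 0.0, "dz": 0.0, "rx": 0.0, "ry": 0.0, "rz": 0.0, "fingers": -0.3}, {"dx": 0.0, "dy": 0.0, "dz": 0.0, "rx": 0.0, "ry": 0.0, "rz": 0.0, "fingers": -1.0}, {"dx": 0.0, "dy": 0.0, "dz": 0.0, "rx": 0.0, "ry": 0.0, "rz": 0.0, "fingers": -1.0}, {"dx": 0.0, "dy": 0.0, "dz": 0.0, "rx": 0.0, "ry": 0.0, "rz": 0.0, "fingers": -1.0}, {"dx": 0.0, "dy": 0.0, "dz": -0.1, "rx": 0.0, "ry": 0.0, "rz": 0.0, "fingers": -1.0}, {"dx": 0.0, "dy": 0.0, "dz": -0.3, "rx": 0.0, "ry": 0.0, "rz": 0.0, "fingers": -1.0}, {"dx": 0.0, "dy": 0.0, "dz": -0.6, "rx": 0.0, "ry": 0.0, "rz": 0.0, "fingers": -1.0}, {"dx": 0.0, "dy": 0.0, "dz": -0.9, "rx": 0.0, "ry": 0.0, "rz": 0.0, "fingers": -1.0}, {"dx": 0.0, "dy": 0.0, "dz": -0.95, "rx": 0.0, "ry": 0.0, "rz": 0.0, "fingers": -1.0}]}}

```text
time: 11.8
ee_pos: [0.6784, -0.0139, 0.2149]
tool_rot: [[-0.771, -0.002, -0.636], [-0.002, 1.0, -0.001], [0.636, 0.0, -0.771]]
wrist_force: [-0.7, 1.4, -2.3]
opening: 0.093
finger_force: 0.0
```

```bash
python3 - <<'E'
from go import *
from dot import dot
for n in('scene','top'):
    im,d=shot(n); np.savez(n+'3.npz',im=im,d=d)
b=np.array([.569,-.0153,.112]); u,v=proj('top',b)[0].round().astype(int); dot('top',u,v,.112,14,'3')
u2,v2=proj('scene',b)[0].round().astype(int); print(u,v,u2,v2); dot('scene',u2,v2,.112,14,'3')
S,T=[np.load(n+'3.npz')['im'] for n in('scene','top')]
def cr(im,u,v,w,h): return cv2.resize(im[v:v+h,u:u+w],(400,300),interpolation=cv2.INTER_CUBIC)
g=np.clip(np.hstack([cr(S,240,150,120,90),cr(T,300,140,120,90)])*1.6,0,255).astype(np.uint8)
cv2.imwrite('pics/placed.png',g[:,:,::-1])
# gauge grasp plan
a=np.radians(-170.2); l=np.radians(25); gax=np.array([np.sin(l)*np.cos(a),np.sin(l)*np.sin(a),np.cos(l)]); M=np.array([.483,-.230,.066])
h=np.array([np.cos(a),np.sin(a),0]); t=np.radians(20)
Rh=rot(np.sin(t)*h-np.cos(t)*np.array([0,0,1]),[-h[1]*-1*-1 if 0 else -(-h[1])*-1 if 0 else h[1]*1,-h[0],0])
print('gax',gax.round(3),'Rh',Rh.round(3).tolist()); G=M+.028*gax
go(Rh,grasp=G-.13*Rh[:,2]); go(Rh,grasp=G,q=0)
E
```

```text
top plane pts 306 mean [ 0.5691 -0.0145  0.1122] slope deg [-1.6  -0.45] z 0.1122
  dot px [356.   183.67] [356.39 183.75] 18 world [[ 0.5689 -0.017   0.112 ]]
356 184 293 208
scene plane pts 148 mean [ 0.567  -0.0246  0.1109] slope deg [-0.87 -0.54] z 0.1109
  dot px [293.36 208.91] [294.3 208.8] 11 world [[ 0.5711 -0.0127  0.112 ]]
gax [-0.416 -0.072  0.906] Rh [[-0.926, -0.17, -0.337], [-0.16, 0.985, -0.058], [0.342, -0.0, -0.94]]
d [ 0.589 -1.052  0.622] r [ 0.1   -0.432 -0.193] tcp [ 0.5087 -0.2256  0.1957]
   now 11.9 [ 0.6784 -0.0148  0.2155] q [ 0.09  0.92 -0.32  1.07  0.14  1.86  1.36] F [-0.4 -0.3 -0.4]
d [ 0.37  -1.085  1.233] r [ 0.1   -0.432 -0.193] tcp [ 0.4649 -0.2331  0.0735]
```

View pics/placed.png

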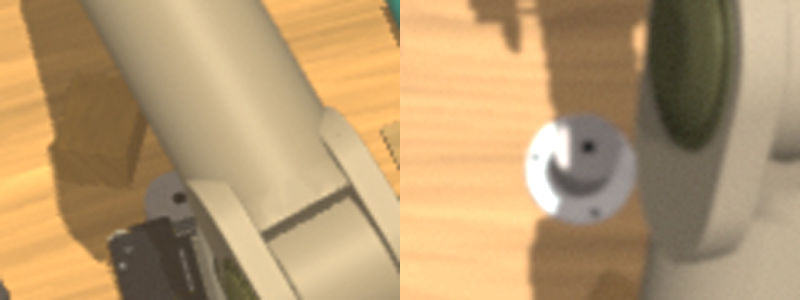

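The picture shows the tumbler base up on the foot: dot at (588,147) in the right half, top pixel (356,184), and its height reads 0.112 m as it must. Next is the gauge.

>>> {"fn": "step_arm", "kwargs": {"targets": [{"dx": 0.0, "dy": -0.3, "dz": 0.0, "rx": 0.02, "ry": -0.1, "rz": -0.05, "fingers": -1.0}, {"dx": 0.15, "dy": -0.6, "dz": 0.15, "rx": 0.05, "ry": -0.2, "rz": -0.1, "fingers": -1.0}, {"dx": 0.4, "dy": -0.9, "dz": 0.4, "rx": 0.1, "ry": -0.43, "rz": -0.19, "fingers": -1.0}, {"dx": 0.59, "dy": -1.0, "dz": 0.6, "rx": 0.1, "ry": -0.43, "rz": -0.19, "fingers": -1.0}, {"dx": 0.59, "dy": -1.0, "dz": 0.6, "rx": 0.1, "ry": -0.43, "rz": -0.19, "fingers": -1.0}, {"dx": 0.59, "dy": -1.0, "dz": 0.6, "rx": 0.1, "ry": -0.43, "rz": -0.19, "fingers": -1.0}]}}

```text
time: 12.65
ee_pos: [0.5061, -0.2161, 0.1962]
tool_rot: [[-0.923, -0.167, -0.346], [-0.158, 0.986, -0.055], [0.35, 0.004, -0.937]]
wrist_force: [0.5, -0.2, -1.0]
opening: 0.0931
finger_force: 0.0
```

```bash
cat >> go.py <<'E'
_a=np.radians(-170.2); _l=np.radians(25); gax=np.array([np.sin(_l)*np.cos(_a),np.sin(_l)*np.sin(_a),np.cos(_l)]); M=np.array([.483,-.230,.066])
_h=np.array([np.cos(_a),np.sin(_a),0]); _t=np.radians(20)
Rh=rot(np.sin(_t)*_h-np.cos(_t)*np.array([0,0,1]),[_h[1],-_h[0],0])
E
python3 - <<'E'
from go import *
G=M+.028*gax; go(Rh,grasp=G-.13*Rh[:,2]); go(Rh,grasp=G,q=0)
from fit2 import *
E
python3 - <<'E'
import os;os.chdir('.')
from go import *
S,_=shot('scene');T,_=shot('top')
def cr(im,u,v,w,h): return cv2.resize(im[v:v+h,u:u+w],(400,300),interpolation=cv2.INTER_CUBIC)
g=np.clip(np.hstack([cr(S,170,150,120,90),cr(T,370,160,120,90)])*1.6,0,255).astype(np.uint8)
cv2.imwrite('pics/preg.png',g[:,:,::-1])
E
```

```text
d [-0.006 -0.049  0.   ] r [ 0.007 -0.011 -0.001] tcp [ 0.5087 -0.2256  0.1957]
   now 12.65 [ 0.5061 -0.2161  0.1962] q [ 0.47  0.57 -0.4   1.74  0.31  1.24  1.68] F [ 0.5 -0.2 -1. ]
d [-0.012 -0.052  0.65 ] r [ 0.007 -0.011 -0.001] tcp [ 0.4649 -0.2331  0.0735]
scene foot [ 0.5726 -0.0169  0.0514]
top foot [ 0.5669 -0.0161  0.0524]
scene dial px [207.65217391 195.76811594] [202 191  12  10  69] at z.135 [[ 0.4604 -0.235   0.135 ]]
  dark [203 213  39  27 689]
  base rect ((499.34771728515625, -227.020751953125), (120.67610931396484, 85.86321258544922), 9.723267555236816)
top dial px [433.51282051 226.44444444] [428 220  12  13 117] at z.135 [[ 0.4487 -0.235   0.135 ]]
  dark [404 195  33  37 899]
  base rect ((503.384033203125, -226.2902374267578), (109.80368041992188, 88.3902587890625), 9.639689445495605)
```

View pics/preg.png

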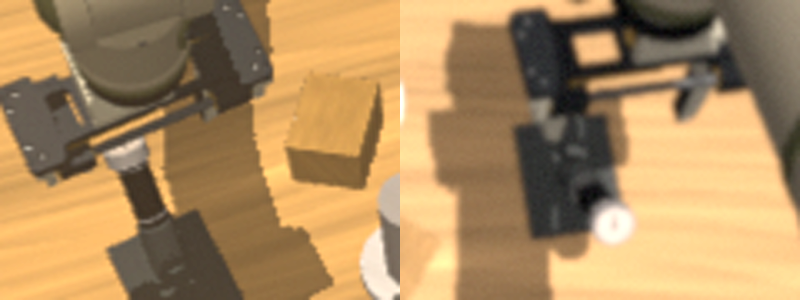

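The fingers straddle the gauge (dial at (612,220) in the right half, (125,155) in the left), so I descend and close.

>>> {"fn": "step_arm", "kwargs": {"targets": [{"dx": -0.01, "dy": -0.05, "dz": 0.1, "rx": 0.007, "ry": -0.01, "rz": 0.0, "fingers": -1.0}, {"dx": -0.01, "dy": -0.052, "dz": 0.3, "rx": 0.007, "ry": -0.01, "rz": 0.0, "fingers": -1.0}, {"dx": -0.012, "dy": -0.052, "dz": 0.5, "rx": 0.007, "ry": -0.01, "rz": 0.0, "fingers": -1.0}, {"dx": -0.012, "dy": -0.052, "dz": 0.65, "rx": 0.007, "ry": -0.01, "rz": 0.0, "fingers": -1.0}, {"dx": -0.012, "dy": -0.052, "dz": 0.65, "rx": 0.007, "ry": -0.01, "rz": 0.0, "fingers": -1.0}, {"dx": -0.012, "dy": -0.052, "dz": 0.65, "rx": 0.007, "ry": -0.01, "rz": 0.0, "fingers": 0.0}], "grip_force": 20.0}}

```text
time: 13.5
ee_pos: [0.4705, -0.231, 0.0742]
tool_rot: [[-0.927, -0.172, -0.334], [-0.162, 0.985, -0.059], [0.339, -0.0, -0.941]]
wrist_force: [0.0, -0.7, 0.0]
opening: 0.087
finger_force: 0.0
```

```bash
python3 - <<'E'
from go import *
go(Rh,grasp=M+.028*gax); print(monitor.observe()['opening'])
E
```

```text
d [ 0.026 -0.005  0.013] r [-0.001  0.004  0.003] tcp [ 0.4649 -0.2331  0.0735]
   now 13.5 [ 0.4705 -0.231   0.0742] q [ 0.48  0.67 -0.35  1.91  0.4   0.97  1.61] F [ 0.  -0.7  0. ]
0.08700019191113868
```

>>> {"fn": "step_arm", "kwargs": {"targets": [{"dx": 0.026, "dy": -0.005, "dz": 0.013, "rx": 0.0, "ry": 0.0, "rz": 0.0, "fingers": -0.3}, {"dx": 0.026, "dy": -0.005, "dz": 0.013, "rx": 0.0, "ry": 0.0, "rz": 0.0, "fingers": 0.0}, {"dx": 0.026, "dy": -0.005, "dz": 0.013, "rx": 0.0, "ry": 0.0, "rz": 0.0, "fingers": 1.0}, {"dx": 0.026, "dy": -0.005, "dz": 0.013, "rx": 0.0, "ry": 0.0, "rz": 0.0, "fingers": 1.0}, {"dx": 0.026, "dy": -0.005, "dz": 0.013, "rx": 0.0, "ry": 0.0, "rz": 0.0, "fingers": 1.0}, {"dx": 0.026, "dy": -0.005, "dz": 0.013, "rx": 0.0, "ry": 0.0, "rz": 0.0, "fingers": 1.0}], "grip_force": 30.0}}

```text
time: 14.25
ee_pos: [0.4633, -0.234, 0.0732]
tool_rot: [[-0.927, -0.171, -0.335], [-0.16, 0.985, -0.059], [0.34, -0.001, -0.94]]
wrist_force: [-0.2, -0.7, -0.1]
opening: 0.0276
finger_force: 0.0
```

```bash
python3 - <<'E'
from go import *
s=monitor.observe();go(Rh,grasp=M+.028*gax,s=s); print(s['opening'],s['finger_force'])
go(s['tool_rot'],tcp=s['ee_pos']+.09*gax,s=s,q=0)
E
```

```text
d [-0.008  0.003 -0.004] r [-0.001  0.002  0.   ] tcp [ 0.4649 -0.2331  0.0735]
   now 14.25 [ 0.4633 -0.234   0.0732] q [ 0.49  0.67 -0.35  1.93  0.41  0.96  1.61] F [-0.2 -0.7 -0.1]
0.027649052837836568 2.1464041211061158e-07
d [ 0.318 -0.    -0.319] r [0. 0. 0.] tcp [ 0.4258 -0.2405  0.1548]
```

>>> {"fn": "step_arm", "kwargs": {"targets": [{"dx": 0.0, "dy": 0.0, "dz": 0.0, "rx": 0.0, "ry": 0.0, "rz": 0.0, "fingers": 1.0}, {"dx": 0.0, "dy": 0.0, "dz": 0.0, "rx": 0.0, "ry": 0.0, "rz": 0.0, "fingers": 1.0}]}}

```text
time: 14.5
ee_pos: [0.4631, -0.234, 0.0731]
tool_rot: [[-0.926, -0.171, -0.336], [-0.16, 0.985, -0.059], [0.341, -0.001, -0.94]]
wrist_force: [-0.4, 0.6, -1.7]
opening: 0.0197
finger_force: 26.5
```

```bash
python3 - <<'E'
from go import *
for n in('scene','top'):
    im,d=shot(n); np.savez(n+'4.npz',im=im,d=d)
S,T=[np.load(n+'4.npz')['im'] for n in('scene','top')]
def cr(im,u,v,w,h): return cv2.resize(im[v:v+h,u:u+w],(400,400),interpolation=cv2.INTER_CUBIC)
s=monitor.observe(); print(s['opening'],s['finger_force'],proj('scene',s['ee_pos']),proj('top',s['ee_pos']),proj('top',s['ee_pos']-.019*s['tool_rot'][:,2]))
g=np.clip(np.hstack([cr(S,175,170,70,70),cr(T,395,185,70,70)])*1.8,0,255).astype(np.uint8)
cv2.imwrite('pics/grip.png',g[:,:,::-1])
E
```

```text
0.0197560407865084 26.498805955052376 [[212.29161437 208.80875423]] [[427.76245448 223.30193734]] [[428.86649293 220.58054701]]
```

View pics/grip.png

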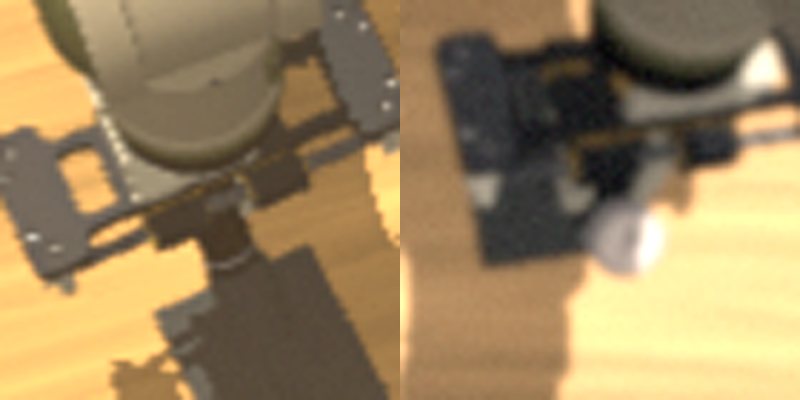

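The handle sits between the fingers just above the sleeve: white shoulder ring at (230,262) in the left half, dial at (627,235) in the right half. I draw the gauge out along its axis and check.

>>> {"fn": "step_arm", "kwargs": {"targets": [{"dx": 0.06, "dy": 0.0, "dz": -0.06, "rx": 0.0, "ry": 0.0, "rz": 0.0, "fingers": 1.0}, {"dx": 0.12, "dy": 0.0, "dz": -0.12, "rx": 0.0, "ry": 0.0, "rz": 0.0, "fingers": 1.0}, {"dx": 0.2, "dy": 0.0, "dz": -0.2, "rx": 0.0, "ry": 0.0, "rz": 0.0, "fingers": 1.0}, {"dx": 0.3, "dy": 0.0, "dz": -0.3, "rx": 0.0, "ry": 0.0, "rz": 0.0, "fingers": 1.0}, {"dx": 0.32, "dy": 0.0, "dz": -0.32, "rx": 0.0, "ry": 0.0, "rz": 0.0, "fingers": 1.0}, {"dx": 0.32, "dy": 0.0, "dz": -0.32, "rx": 0.0, "ry": 0.0, "rz": 0.0, "fingers": 1.0}]}}

```text
time: 15.35
ee_pos: [0.4256, -0.2407, 0.1557]
tool_rot: [[-0.927, -0.17, -0.334], [-0.16, 0.985, -0.059], [0.339, -0.002, -0.941]]
wrist_force: [-0.1, 0.5, -1.7]
opening: 0.019
finger_force: 26.5
```

```bash
python3 - <<'E'
from go import *
s=monitor.observe(); print(s['ee_pos'].round(4),s['tool_rot'].round(3).tolist(),s['opening'],s['wrist_force'].round(1),s['joint_pos'].round(2))
for n in('scene','top'):
    im,d=shot(n); np.savez(n+'5.npz',im=im,d=d)
S,T=[np.load(n+'5.npz')['im'] for n in('scene','top')]
def cr(im,u,v,w,h): return cv2.resize(im[v:v+h,u:u+w],(400,400),interpolation=cv2.INTER_CUBIC)
g=np.clip(np.hstack([cr(S,165,150,90,90),cr(T,385,185,90,90)])*1.8,0,255).astype(np.uint8)
cv2.imwrite('pics/drawn.png',g[:,:,::-1])
E
```

```text
[ 0.4256 -0.2407  0.1557] [[-0.927, -0.17, -0.334], [-0.16, 0.985, -0.059], [0.339, -0.002, -0.941]] 0.019006434744560298 [-0.1  0.5 -1.7] [ 0.55  0.53 -0.38  1.95  0.35  1.06  1.69]
```

View pics/drawn.png

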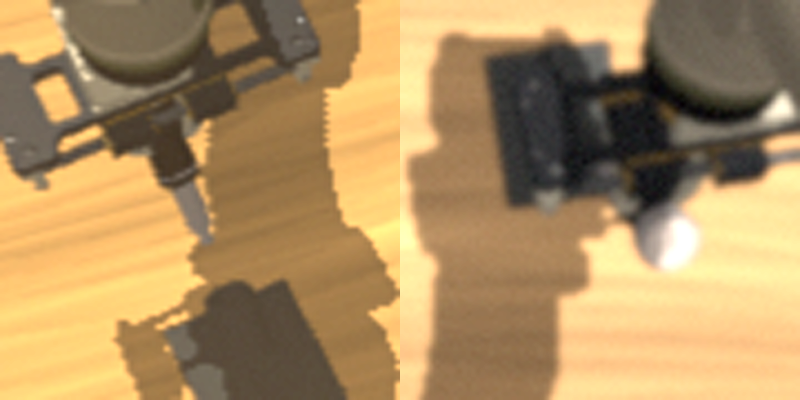

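The nose and spring tip are clear of the sleeve: shoulder ring at (180,178) and tip at (208,240) in the left half, which is scene (205.5,190) and (212,204). I compare these pixels with the prediction.

```bash
cat >> go.py <<'E'
Rp=np.array([[-.926,-.171,-.336],[-.16,.985,-.059],[.341,-.001,-.94]]); Pp=np.array([.4631,-.234,.0731])
MT=Rp.T@(M-Pp); GT=Rp.T@gax    # shoulder, axis in tool
def gau(R,p): return p+R@MT, R@GT
E
python3 - <<'E'
from go import *
s=monitor.observe(); m,g=gau(s['tool_rot'],s['ee_pos']); tip=m-.05*g
print('MT',MT.round(4),GT.round(3),'shoulder',m.round(4),'tip',tip.round(4),'opening',s['opening'])
for n in('scene','top'): print(n,proj(n,[m,tip,m+.076*g]).round(1).tolist())
im,d=(np.load('scene5.npz')[k] for k in('im','d')); P=cloud('scene',d)
w=P[184:210,196:222].reshape(-1,3); w=w[w[:,2]>.09]
# nose points: between shoulder and tip
for z0 in np.arange(.10,.16,.008):
    q=w[(w[:,2]>z0)&(w[:,2]<z0+.008)]; e=m+g*((z0+.004-m[2])/g[2])
    if len(q): print(z0.round(3),len(q),q.mean(0).round(4),'pred axis',e.round(4))
T=np.load('top5.npz')['im']; hsv=cv2.cvtColor(T,cv2.COLOR_RGB2HSV); mk=np.zeros((400,640),np.uint8); mk[225:250,430:460]=((hsv[...,1]<60)&(hsv[...,2]>90))[225:250,430:460]
k,_,st,ce=cv2.connectedComponentsWithStats(mk); i=1+np.argmax(st[1:,4]); print('dial top px',ce[i],st[i],at_z('top',ce[i],m[2]+.0689))
# landmark
viewer.read_camera('scene')
for l in('gauge_tip','gauge'): print(l,[(np.round(x['centre'],1),round(x['p'],2)) for x in viewer.landmark_of(l,'scene')][:3])
E
```

```text
MT [-0.0215  0.0005 -0.0002] [ 0.706 -0.001 -0.708] shoulder [ 0.4453 -0.2364  0.1477] tip [ 0.4662 -0.2328  0.1024] opening 0.019577579478975524
scene [[205.2, 189.2], [211.0, 203.7], [196.1, 166.2]]
top [[435.2, 227.3], [429.8, 221.3], [444.3, 237.4]]
0.108 10 [ 0.4706 -0.233   0.1125] pred axis [ 0.4618 -0.2336  0.112 ]
0.116 13 [ 0.4652 -0.2334  0.1204] pred axis [ 0.4581 -0.2342  0.12  ]
0.124 14 [ 0.4645 -0.2349  0.1288] pred axis [ 0.4544 -0.2348  0.128 ]
0.132 15 [ 0.4618 -0.2354  0.1362] pred axis [ 0.4507 -0.2355  0.136 ]
0.14 20 [ 0.456  -0.2349  0.1434] pred axis [ 0.447  -0.2361  0.144 ]
0.148 12 [ 0.4544 -0.238   0.1523] pred axis [ 0.4434 -0.2368  0.152 ]
0.156 32 [ 0.4517 -0.2374  0.1603] pred axis [ 0.4397 -0.2374  0.16  ]
dial top px [445.84259259 238.83333333] [440 232  12  13 108] [[ 0.41002345 -0.24596928  0.2165903 ]]
gauge_tip [(array([295.8, 211.2]), 0.66), (array([294.7, 210.7]), 0.3)]
gauge [(array([202.8, 184.6]), 0.58)]
```

```bash
cat >> go.py <<'E'
def up(azdeg):
    a=np.radians(azdeg);h=np.array([np.cos(a),np.sin(a),0]); y=np.array([h[1],-h[0],0])
    # tool z = c*h - s*up with GT mapped to up
    ang=np.arctan2(-GT[2],GT[0]); z=np.cos(ang)*h-np.sin(ang)*np.array([0,0,1]); 
    return rot(z,y)
def aim(R,tip): return np.array(tip)-R@(MT-.05*GT)
E
python3 - <<'E'
from go import *
R=up(-175); print(R.round(3).tolist(),(R@GT).round(3))
p=aim(R,[.569,-.0155,.16]); go(R,tcp=p); go(R,tcp=[.47,-.2,.26],q=0)
E
```

```text
[[-0.705, -0.087, -0.704], [-0.062, 0.996, -0.062], [0.706, -0.0, -0.708]] [ 0.    -0.001  1.   ]
d [-0.653  0.988 -0.612] r [-0.058  0.555  0.092] tcp [ 0.5537 -0.0174  0.225 ]
   now 15.6 [ 0.4254 -0.2403  0.1545] q [ 0.54  0.53 -0.38  1.95  0.35  1.06  1.69] F [ 0.6 -0.  -2.4]
d [-0.059  0.16  -0.583] r [-0.058  0.555  0.092] tcp [ 0.47 -0.2   0.26]
```

>>> {"fn": "step_arm", "kwargs": {"targets": [{"dx": 0.0, "dy": 0.0, "dz": -0.2, "rx": 0.0, "ry": 0.0, "rz": 0.0, "fingers": 1.0}, {"dx": -0.03, "dy": 0.08, "dz": -0.4, "rx": -0.02, "ry": 0.15, "rz": 0.03, "fingers": 1.0}, {"dx": -0.06, "dy": 0.16, "dz": -0.58, "rx": -0.04, "ry": 0.35, "rz": 0.06, "fingers": 1.0}, {"dx": -0.2, "dy": 0.35, "dz": -0.6, "rx": -0.06, "ry": 0.55, "rz": 0.09, "fingers": 1.0}, {"dx": -0.35, "dy": 0.55, "dz": -0.65, "rx": -0.06, "ry": 0.555, "rz": 0.09, "fingers": 1.0}, {"dx": -0.35, "dy": 0.55, "dz": -0.65, "rx": -0.06, "ry": 0.555, "rz": 0.09, "fingers": 1.0}]}}

```text
time: 16.35
ee_pos: [0.5168, -0.1083, 0.2512]
tool_rot: [[-0.704, -0.094, -0.704], [-0.07, 0.996, -0.063], [0.707, 0.005, -0.707]]
wrist_force: [-0.4, -1.6, -1.7]
opening: 0.0198
finger_force: 26.8
```

```bash
python3 - <<'E'
from go import *
for az in(-175,-195,-155):
    R=up(az); go(R,tcp=aim(R,[.569,-.0155,.16]),q=az==-175)
E
```

```text
d [-0.255  0.434 -0.066] r [-0.001 -0.001  0.011] tcp [ 0.5537 -0.0174  0.225 ]
   now 16.35 [ 0.5168 -0.1083  0.2512] q [ 0.23  0.73 -0.35  1.47  0.21  1.77  1.49] F [-0.4 -1.6 -1.7]
d [-0.258  0.461 -0.068] r [-0.316 -0.002  0.326] tcp [ 0.554  -0.0121  0.225 ]
d [-0.259  0.408 -0.07 ] r [ 0.313  0.    -0.303] tcp [ 0.5553 -0.0225  0.225 ]
```

>>> {"fn": "step_arm", "kwargs": {"targets": [{"dx": -0.13, "dy": 0.22, "dz": -0.03, "rx": 0.0, "ry": 0.0, "rz": 0.01, "fingers": 1.0}, {"dx": -0.255, "dy": 0.434, "dz": -0.066, "rx": 0.0, "ry": 0.0, "rz": 0.01, "fingers": 1.0}, {"dx": -0.255, "dy": 0.434, "dz": -0.066, "rx": 0.0, "ry": 0.0, "rz": 0.01, "fingers": 1.0}, {"dx": -0.255, "dy": 0.434, "dz": -0.066, "rx": 0.0, "ry": 0.0, "rz": 0.01, "fingers": 1.0}]}}

```text
time: 16.85
ee_pos: [0.5526, -0.0238, 0.2266]
tool_rot: [[-0.706, -0.082, -0.704], [-0.054, 0.997, -0.061], [0.706, -0.005, -0.708]]
wrist_force: [0.5, -0.6, -1.1]
opening: 0.0197
finger_force: 26.8
```

```bash
python3 - <<'E'
from go import *
s=monitor.observe(); R=up(-175); go(R,tcp=aim(R,[.569,-.0155,.16]),s=s)
m,g=gau(s['tool_rot'],s['ee_pos']); tip=m-.05*g; print('pred tip',tip.round(4),'ax',g.round(4))
for n in('scene','top'):
    im,d=shot(n); np.savez(n+'6.npz',im=im,d=d); print(n,'tip,shoulder,dialtop',proj(n,[tip,m,m+.076*g]).round(1).tolist(),'dot',proj(n,[[.569,-.0155,.112]]).round(1))
S,T=[np.load(n+'6.npz')['im'] for n in('scene','top')]
def cr(im,u,v,w,h): return cv2.resize(im[v:v+h,u:u+w],(400,400),interpolation=cv2.INTER_CUBIC)
g=np.clip(np.hstack([cr(S,260,160,70,70),cr(T,320,150,70,70)])*1.8,0,255).astype(np.uint8)
cv2.imwrite('pics/above.png',g[:,:,::-1])
E
```

```text
d [-0.012  0.032 -0.   ] r [ 0.    0.   -0.01] tcp [ 0.5537 -0.0174  0.225 ]
   now 16.85 [ 0.5526 -0.0238  0.2266] q [ 0.12  0.8  -0.35  1.4   0.15  1.77  1.38] F [ 0.5 -0.6 -1.1]
pred tip [ 0.5679 -0.0224  0.1616] ax [-4.000e-04  4.900e-03  9.998e-01]
scene tip,shoulder,dialtop [[289.6, 198.6], [288.6, 187.6], [286.8, 169.6]] dot [[293.1 208.5]]
top tip,shoulder,dialtop [[359.6, 180.9], [361.0, 177.3], [363.4, 171.1]] dot [[355.9 183.7]]
```

View pics/above.png

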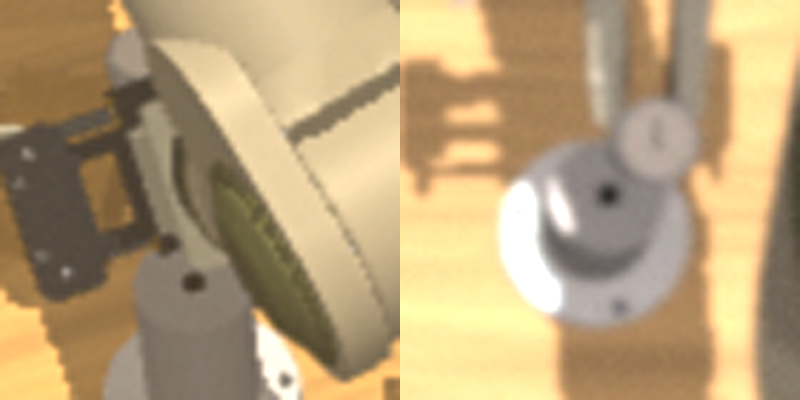

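Left half: the dot shows at (193,283), which is scene (293.8,209.5), and a dark tip or shadow at (168,243), scene (289.4,202.5). Right half: the dial centre is at (657,140), top (365,174.5). That is about 3 px off the prediction, so I measure the gauge's actual tilt from depth.

```bash
cat > tilt.py <<'E'
from go import *
def dial(k,s):
    m,g=gau(s['tool_rot'],s['ee_pos']); c=m+.076*g
    im,d=(np.load('top'+k+'.npz')[x] for x in('im','d')); P=cloud('top',d); hsv=cv2.cvtColor(im,cv2.COLOR_RGB2HSV)
    u,v=proj('top',c)[0].round().astype(int); w=13
    Q=P[v-w:v+w,u-w:u+w].reshape(-1,3); sat=hsv[v-w:v+w,u-w:u+w].reshape(-1,3)
    Q=Q[(abs(Q[:,2]-c[2])<.012)&(np.hypot(*(Q[:,:2]-c[:2]).T)<.032)]
    for _ in range(4):
        A=np.c_[Q[:,:2]-Q[:,:2].mean(0),np.ones(len(Q))]; co,*_=np.linalg.lstsq(A,Q[:,2],rcond=None); r=Q[:,2]-A@co; Q=Q[abs(r)<max(.0025,2*r.std())]
    n=np.array([-co[0],-co[1],1]); n/=np.linalg.norm(n)
    mm=Q.min(0),Q.max(0)
    print(k,'dial pred',c.round(4),'ax',g.round(3),'| meas',Q.mean(0).round(4),'mid',((mm[0]+mm[1])/2).round(4),'size',(mm[1]-mm[0]).round(4),'normal',n.round(3),len(Q))
    return Q.mean(0),n
if __name__=='__main__':
    s=monitor.observe(); c,n=dial('6',s)
    s5=dict(tool_rot=np.array([[-.927,-.17,-.334],[-.16,.985,-.059],[.339,-.002,-.941]]),ee_pos=np.array([.4256,-.2407,.1557])); dial('5',s5)
    P=cloud('scene',np.load('scene6.npz')['d']); im=np.load('scene6.npz')['im']
    for v in range(186,212,2): print(v,[(tuple((P[v,u]*1000).round().astype(int)),int(im[v,u].mean())) for u in range(285,298,2)])
E
python3 tilt.py
```

```text
6 dial pred [ 0.5678 -0.0225  0.2881] ax [-0.001  0.005  1.   ] | meas [ 0.5605 -0.0238  0.2881] mid [ 0.5607 -0.0235  0.2875] size [0.0349 0.0352 0.0105] normal [-0.073 -0.047  0.996] 180
5 dial pred [ 0.4137 -0.2422  0.2175] ax [-0.418 -0.072  0.905] | meas [ 0.411  -0.2434  0.2158] mid [ 0.4186 -0.2432  0.2153] size [0.0492 0.0351 0.019 ] normal [-0.342 -0.057  0.938] 148
186 [((np.int64(677), np.int64(-54), np.int64(368)), 68), ((np.int64(690), np.int64(-52), np.int64(383)), 78), ((np.int64(690), np.int64(-47), np.int64(380)), 80), ((np.int64(710), np.int64(-47), np.int64(406)), 37), ((np.int64(770), np.int64(-57), np.int64(484)), 58), ((np.int64(784), np.int64(-56), np.int64(501)), 58), ((np.int64(796), np.int64(-55), np.int64(515)), 58)]
188 [((np.int64(676), np.int64(-54), np.int64(359)), 68), ((np.int64(692), np.int64(-53), np.int64(378)), 71), ((np.int64(696), np.int64(-49), np.int64(381)), 80), ((np.int64(714), np.int64(-49), np.int64(404)), 37), ((np.int64(766), np.int64(-56), np.int64(472)), 60), ((np.int64(781), np.int64(-56), np.int64(490)), 58), ((np.int64(793), np.int
[... 3460 characters left out ...]
4)), 68), ((np.int64(560), np.int64(-31), np.int64(110)), 68), ((np.int64(562), np.int64(-26), np.int64(110)), 68), ((np.int64(563), np.int64(-20), np.int64(108)), 67), ((np.int64(569), np.int64(-16), np.int64(115)), 35), ((np.int64(567), np.int64(-9), np.int64(108)), 49), ((np.int64(570), np.int64(-4), np.int64(110)), 69)]
210 [((np.int64(565), np.int64(-39), np.int64(111)), 68), ((np.int64(569), np.int64(-34), np.int64(113)), 68), ((np.int64(568), np.int64(-28), np.int64(110)), 68), ((np.int64(572), np.int64(-23), np.int64(112)), 66), ((np.int64(575), np.int64(-18), np.int64(114)), 33), ((np.int64(573), np.int64(-11), np.int64(107)), 48), ((np.int64(575), np.int64(-6), np.int64(108)), 69)]
```

```bash
python3 - <<'E'
from go import *
for az in(-155,-130):
    R=up(az); go(R,tcp=aim(R,[.571,-.0155,.165]),q=az==-155)
E
```

```text
d [-0.007  0.008 -0.027] r [ 0.315 -0.    -0.327] tcp [ 0.5573 -0.0225  0.23  ]
   now 16.95 [ 0.5526 -0.0245  0.2271] q [ 0.12  0.8  -0.35  1.4   0.15  1.77  1.38] F [-0.9 -0.6 -1.5]
d [-0.021 -0.019 -0.041] r [ 0.708 -0.002 -0.72 ] tcp [ 0.5615 -0.0277  0.23  ]
```

>>> {"fn": "step_arm", "kwargs": {"targets": [{"dx": 0.0, "dy": 0.0, "dz": -0.02, "rx": 0.12, "ry": 0.0, "rz": -0.12, "fingers": 1.0}, {"dx": -0.005, "dy": 0.008, "dz": -0.027, "rx": 0.24, "ry": 0.0, "rz": -0.25, "fingers": 1.0}, {"dx": -0.01, "dy": 0.0, "dz": -0.033, "rx": 0.4, "ry": 0.0, "rz": -0.41, "fingers": 1.0}, {"dx": -0.015, "dy": -0.01, "dz": -0.038, "rx": 0.56, "ry": 0.0, "rz": -0.57, "fingers": 1.0}, {"dx": -0.021, "dy": -0.019, "dz": -0.041, "rx": 0.708, "ry": 0.0, "rz": -0.72, "fingers": 1.0}, {"dx": -0.021, "dy": -0.019, "dz": -0.041, "rx": 0.708, "ry": 0.0, "rz": -0.72, "fingers": 1.0}, {"dx": -0.021, "dy": -0.019, "dz": -0.041, "rx": 0.708, "ry": 0.0, "rz": -0.72, "fingers": 1.0}]}}

```text
time: 17.82
ee_pos: [0.562, -0.0274, 0.2302]
tool_rot: [[-0.457, -0.764, -0.456], [-0.54, 0.646, -0.54], [0.707, -0.0, -0.707]]
wrist_force: [-0.1, 0.5, -1.6]
opening: 0.0195
finger_force: 26.8
```

```bash
python3 - <<'E'
from go import *
from tilt import dial
s=monitor.observe(); R=up(-130); go(R,tcp=aim(R,[.571,-.0155,.165]),s=s); print(s['opening'])
m,g=gau(s['tool_rot'],s['ee_pos']); tip=m-.05*g; print('pred tip',tip.round(4),'ax',g.round(4))
for n in('scene','top'):
    im,d=shot(n); np.savez(n+'7.npz',im=im,d=d); print(n,'tip,shoulder,dialtop',proj(n,[tip,m,m+.076*g]).round(1).tolist(),'dot',proj(n,[[.569,-.0155,.112]]).round(1))
dial('7',s)
T=np.load('top7.npz')['im']; c=proj('top',m+.076*g)[0].round().astype(int)
gr=T.mean(2).astype(int); print(c)
for v in range(c[1]-9,c[1]+13): print('T',v,gr[v,c[0]-12:c[0]+14])
S=np.load('scene7.npz')['im']; gr=S.mean(2).astype(int); P=cloud('scene',np.load('scene7.npz')['d'])
for v in range(162,214): print(v,gr[v,274:306])
E
```

```text
d [0.001 0.001 0.002] r [ 0.003 -0.001 -0.003] tcp [ 0.5615 -0.0277  0.23  ]
   now 17.825 [ 0.562  -0.0274  0.2302] q [-0.02  0.74 -0.5   1.56  0.56  1.71  1.75] F [-0.1  0.5 -1.6]
0.019484433474572484
pred tip [ 0.5715 -0.0153  0.1652] ax [8.000e-04 2.000e-04 9.998e-01]
scene tip,shoulder,dialtop [[292.4, 198.1], [291.3, 187.1], [289.5, 169.1]] dot [[293.1 208.5]]
top tip,shoulder,dialtop [[357.2, 179.3], [358.6, 175.6], [360.9, 169.3]] dot [[355.9 183.7]]tilt.py:9: RuntimeWarning: Mean of empty slice.
  A=np.c_[Q[:,:2]-Q[:,:2].mean(0),np.ones(len(Q))]; co,*_=np.linalg.lstsq(A,Q[:,2],rcond=None); r=Q[:,2]-A@co; Q=Q[abs(r)<max(.0025,2*r.std())]
  ret = um.true_divide(
  ret = _var(a, axis=axis, dtype=dtype, out=out, ddof=ddof,
  arrmean = um.true_divide(arrmean, div, out=arrmean,
  ret = ret.dtype.type(ret / rcount)
Traceback (most recent call last):
  File "tilt.py", line 11, in dial
    mm=Q.min(0),Q.max(0)
       ~~~~~^^^
ValueError: zero-size array to reduction operation minimum which has no identity
```

```bash
python3 - <<'E'
from go import *
S=np.load('scene7.npz')['im']; gr=S.mean(2).astype(int); d=np.load('scene7.npz')['d'];P=cloud('scene',d)
ok=(abs(P[...,0]-.571)<.045)&(abs(P[...,1]+.0155)<.045)&(P[...,2]>.1)&(P[...,2]<.32)
print('cols 276..304; . = not near gauge')
for v in range(160,212,2): print(v,' '.join(f'{gr[v,u]:3d}' if ok[v,u] else '  .' for u in range(276,306)))
d=np.load('top7.npz')['d'];P=cloud('top',d); ok2=(abs(P[...,0]-.571)<.045)&(abs(P[...,1]+.0155)<.045)&(P[...,2]>.25)&(P[...,2]<.31); print('top near',ok2.sum(), P[169,361].round(3))
E
```

```text
cols 276..304; . = not near gauge
160   .   .   .   .   .   .   .   .   .   .   .   .   .   .   .   .   .   .   .   .   .   .   .   .   .   .   .   .   .   .
162   .   .   .   .   .   .   .   .   .   .   .   .   .   .   .   .   .   .   .   .   .   .   .   .   .   .   .   .   .   .
164   .   .   .   .   .   .   .   .   .   .   .   .   .   .   .   .   .   .   .   .   .   .   .   .   .   .   .   .   .   .
166   .   .   .   .   .   .  91 113 143 151 152 154 154 153 151 143 108   .   .   .   .   .   .   .   .   .   .   .   .   .
168   .   .   .   .   . 128 150 154 151 148 146 149 152 154 155 154 151 122   .   .   .   .   .   .   .   .  67   .   .   .
170   .   .   .   . 120 149 152 151 151 148 143 122  90  84 104 147 147 117  74   .   .   .  90 107 112  96   .   .   .   .
172   .   .   .   . 107 133 147 151 153 153 153 151 154 152 151 137 106  77  70  95 111 114 111  97  72   .   .   .   .   .
174   .   .   .   .  64  83 111 126 139 134 129 117 118 112 101  82  71  71  69  67  60  49  38  34   .   .   .   .   .   .
176   .   .   .   .   .  61  64  67  72  74  76  75  73  74  73  72  70  4
[... 1488 characters left out ...]
.   .   .   .   .   .   .   .   .   .   .   .   .
202   .   .   .   .   .   .   .   .   .   .   .   .  86  76  70  71  70  70  70  71  71  77 111 105   .   .   .   .   .   .
204   .   .   .   .   .   .   .   .   .   . 121 113  81  71  71  71  71  70  71  71  70  70  69  70  70  70   .   .   .   .
206   .   .   .   .   .   .   .   . 117 117 117  81  70  70  70  71  71  71  71  71  71  70  70  74 107 113  84  74   .   .
208   .   .   .   .   .   .   . 118 118 118 115  84  68  69  70  68  47  36  37  51  69  71  70  74 108 120 120 118   .   .
210   .   .   .   .   .   .   . 117 118 117 117 119 114  84  75  68  44  36  37  50  68  70  70  80 112 120 120 118   .   .
top near 0 [0.453 0.026 0.816]
```

```bash
python3 - <<'E'
from go import *
S=np.load('scene7.npz')['im']; gr=S.mean(2)
for v in range(187,206): print(v,' '.join(f'{int(gr[v,u]):3d}' for u in range(284,304)))
m=np.zeros((400,640),np.uint8); m[160:177,276:294]=gr[160:177,276:294]>100
cn=max(cv2.findContours(m,cv2.RETR_EXTERNAL,cv2.CHAIN_APPROX_NONE)[0],key=len); print('dial scene ellipse',cv2.fitEllipse(cn)[:2])
T=np.load('top6.npz')['im']; g=T.mean(2)
for v in range(164,186): print(v,' '.join(f'{int(g[v,u]):3d}' for u in range(354,378)))
E
```

```text
187  67  73  63  39  33  31  31  39  79 103 110 110 106 110  97  58  40  43  41  40
188  71  74  72  49  35  31  33  52  94 103  97  85  99  99  95  55  38  41  40  41
189  72  74  73  60  40  34  35  57  83  83  81  71  69  75  80  51  36  37  38  41
190  73  73  74  65  51  52  41  44  72  78  81  64  52  60  76  65  43  35  36  37
191  75  77  76  73  55  43  39  36  45  66  96  88  70  63  73  74  65  50  37  35
192  75  74  72  71  68  67  57  49  48  52  73  80  78  74  75  76  75  72  52  37
193  71  70  68  69  70  69  68  65  65  65  67  71  78  76  75  75  75  76  73  52
194  70  69  69  69  69  69  68  65  66  66  67  67  71  74  75  75  75  75  75  73
195  70  69  69  68  67  66  68  64  64  66  67  65  65  68  74  74  75  74  75  75
196  67  67  66  66  67  69  70  69  67  66  67  66  65  64  70  74  74  74  75  75
197  66  66  67  69  70  70  69  69  66  66  66  66  65  65  69  71  75  74  75  75
198  68  70  69  69  69  69  69  69  69  67  67  66  66  65  67  67  69  72  75  74
199  69  68  69  69  69  69  70  69  68  68  67  66  66  66  67  66  67  69  72  75
200  68 
[... 2097 characters left out ...]

179  75  76  73  68  66  70  80  88  93  97  96  97  95  94  90  85  86  95 102 101  87  85 101 113
180  75  73  73  71  67  66  72  79  85  89  92  91  91  88  85  79  83 100 112 111  97  89 103 115
181  72  69  66  66  69  70  69  73  76  81  82  82  84  83  77  74  83 103 118 117 106 100 109 117
182  67  54  49  53  63  69  73  72  73  73  74  76  80  81  78  69  81 102 118 119 114 112 116 121
183  57  41  30  39  56  69  74  73  75  74  75  75  81  85  82  75  79  97 114 120 121 120 121 121
184  57  37  25  36  56  68  72  75  74  75  75  77  83  89  90  83  77  88 110 121 124 124 123 123
185  61  50  42  50  62  71  73  75  75  74  76  78  87  93  95  87  79  84 103 116 122 125 124 125
```

```bash
cat > gfit.py <<'E'
from go import *
from scipy.optimize import least_squares
d=np.load('scene7.npz')['d'];P=cloud('scene',d)[189:201,284:304]
s7=(np.array([[-.457,-.764,-.456],[-.54,.646,-.54],[.707,0,-.707]]),np.array([.562,-.0274,.2302]))
s6=(np.array([[-.706,-.082,-.704],[-.054,.997,-.061],[.706,-.005,-.708]]),np.array([.5526,-.0238,.2266]))
Q=P.reshape(-1,3); ok=(abs(Q[:,0]-.571)<.03)&(abs(Q[:,1]+.0155)<.03)&(Q[:,2]>.155)&(Q[:,2]<.20); Q=Q[ok]
print(len(Q)); print(np.c_[Q[np.argsort(Q[:,2])]][::3].round(4).tolist())
def pose(p,S):
    G=Ro.from_rotvec([p[3],p[4],0]).apply(GT); m=MT+p[:3]; return S[1]+S[0]@m,S[0]@G
def res(p):
    r=[]
    m,g=pose(p,s6); r+=list((proj('top',m+.076*g)[0]-[364.8,174.3])/.5)
    m,g=pose(p,s7); r+=list((proj('scene',m+.076*g)[0]-[286.5,169.8])/.5)
    r+=list((proj('scene',m-.05*g)[0]-[294.8,199.6])/1.)
    v=Q-m; a=v@g; rr=np.linalg.norm(np.cross(v,g),axis=1); r+=list(np.clip((rr-np.where(a>-.036,.008,.0045))/.003,-2,2)*.4)
    return np.r_[r,p[:3]/.004]
s=least_squares(res,np.zeros(5)); p=s.x
print('shift mm',(p[:3]*1000).round(1),'tilt deg',np.degrees(p[3:]).round(1),'res',res(p)[:6].round(2),'cost',s.cost)
for S in(s6,s7): m,g=pose(p,S); print('tip',(m-.05*g).round(4),'ax',g.round(3))
np.savez('g.npz',MT=MT+p[:3],GT=Ro.from_rotvec([p[3],p[4],0]).apply(GT))
E
python3 gfit.py
```

```text
31
[[0.5816, -0.0078, 0.1708], [0.5812, -0.0158, 0.1787], [0.5841, -0.0137, 0.1814], [0.5809, -0.0069, 0.1834], [0.5797, -0.0036, 0.1849], [0.5822, -0.0155, 0.189], [0.586, -0.0167, 0.1899], [0.5793, -0.0173, 0.1907], [0.5809, -0.0092, 0.1935], [0.5794, -0.0171, 0.1952], [0.5835, -0.0153, 0.1997]]
shift mm [-2.6 -1.8 -0.5] tilt deg [-1.5 -7.4] res [-0.05 -0.19 -0.2  -0.15  0.36 -0.08] cost 1.0785025829089985
tip [ 0.5766 -0.0226  0.1606] ax [-0.127 -0.023  0.991]
tip [ 0.5778 -0.0094  0.1641] ax [-0.069 -0.109  0.991]
```

```bash
cat >> go.py <<'E'
import os
if os.path.exists('g.npz'):
    MT,GT=np.load('g.npz')['MT'],np.load('g.npz')['GT']
_up=up
def up(az):
    R=_up(az); g=R@GT; ax=np.cross(g,[0,0,1]); n=np.linalg.norm(ax); return Ro.from_rotvec(ax/n*np.arcsin(n)).as_matrix()@R
E
sed -i 's/^from go import \*/import os\nfrom go import */' gfit.py
python3 - <<'E'
from go import *
for az in(-130,-120):
    R=up(az); print(R[:,2].round(3),(R@GT).round(3)); go(R,tcp=aim(R,[.5695,-.016,.13]),q=az==-130)
E
```

```text
[-0.5   -0.613 -0.611] [ 0. -0.  1.]
d [-0.104  0.017  0.117] r [0.019 0.163 0.015] tcp [ 0.5584 -0.0267  0.1986]
   now 17.925 [ 0.5621 -0.0274  0.2298] q [-0.02  0.74 -0.5   1.56  0.56  1.71  1.75] F [ 0.8 -0.1 -1.4]
[-0.386 -0.691 -0.611] [ 0. -0.  1.]
d [-0.104  0.003  0.117] r [ 0.185  0.16  -0.132] tcp [ 0.5604 -0.0285  0.1986]
```

>>> {"fn": "step_arm", "kwargs": {"targets": [{"dx": 0.0, "dy": 0.005, "dz": 0.0, "rx": 0.06, "ry": 0.05, "rz": -0.04, "fingers": 1.0}, {"dx": -0.03, "dy": 0.003, "dz": 0.03, "rx": 0.12, "ry": 0.1, "rz": -0.09, "fingers": 1.0}, {"dx": -0.07, "dy": 0.003, "dz": 0.07, "rx": 0.185, "ry": 0.16, "rz": -0.132, "fingers": 1.0}, {"dx": -0.08, "dy": 0.003, "dz": 0.09, "rx": 0.185, "ry": 0.16, "rz": -0.132, "fingers": 1.0}, {"dx": -0.08, "dy": 0.003, "dz": 0.09, "rx": 0.185, "ry": 0.16, "rz": -0.132, "fingers": 1.0}]}}

```text
time: 18.55
ee_pos: [0.5604, -0.0267, 0.2056]
tool_rot: [[-0.315, -0.868, -0.384], [-0.525, 0.496, -0.692], [0.791, -0.017, -0.612]]
wrist_force: [-0.7, -0.6, -1.7]
opening: 0.019
finger_force: 26.9
```

```bash
python3 - <<'E'
from go import *
s=monitor.observe(); R=up(-120); go(R,tcp=aim(R,[.5695,-.016,.13]),s=s)
m,g=gau(s['tool_rot'],s['ee_pos']); tip=m-.05*g; print('pred tip',tip.round(4),'ax',g.round(4))
for n in('scene','top'):
    im,d=shot(n); np.savez(n+'8.npz',im=im,d=d); print(n,'tip,shoulder,dialtop',proj(n,[tip,m,m+.076*g]).round(1).tolist(),'dot',proj(n,[[.569,-.0155,.112]]).round(1))
gr=np.load('scene8.npz')['im'].mean(2); P=cloud('scene',np.load('scene8.npz')['d'])
ok=(abs(P[...,0]-.571)<.045)&(abs(P[...,1]+.0155)<.045)&(P[...,2]>.1)&(P[...,2]<.32)
c=proj('scene',m+.076*g)[0].round().astype(int)
mk=np.zeros((400,640),np.uint8); y0,x0=c[1]-9,c[0]-10; mk[y0:y0+18,x0:x0+19]=(gr[y0:y0+18,x0:x0+19]>100)&ok[y0:y0+18,x0:x0+19]
cn=max(cv2.findContours(mk,cv2.RETR_EXTERNAL,cv2.CHAIN_APPROX_NONE)[0],key=len); print('dial scene ellipse',cv2.fitEllipse(cn)[:2])
for v in range(188,216): print(v,' '.join(f'{int(gr[v,u]):3d}/{int(1000*P[v,u,2]):3d}' if ok[v,u] else '    .  ' for u in range(284,302)))
E
```

```text
d [-0.023 -0.004  0.027] r [-0.003  0.     0.005] tcp [ 0.5604 -0.0285  0.1986]
   now 18.55 [ 0.5604 -0.0267  0.2056] q [-0.11  0.79 -0.49  1.63  0.69  1.73  1.75] F [-0.7 -0.6 -1.7]
pred tip [ 0.5694 -0.0142  0.137 ] ax [ 0.0012 -0.001   0.9998]
scene tip,shoulder,dialtop [[293.1, 203.4], [292.1, 192.7], [290.4, 175.3]] dot [[293.1 208.5]]
top tip,shoulder,dialtop [[356.0, 181.9], [357.3, 178.4], [359.6, 172.5]] dot [[355.9 183.7]]
dial scene ellipse ((290.63006591796875, 175.14804077148438), (10.167158126831055, 13.616792678833008))
188     .       .       .    44/218  34/219  34/225  32/224  35/228  57/226 109/235 123/240 121/241 122/240 121/245 107/240  89/247  83/246  81/249
189     .       .       .    49/212  35/220  34/221  35/224  34/222  37/219  67/224 111/238 100/240  87/238  82/240  81/242  78/243  77/243  77/245
190     .       .       .    55/199  37/215  35/215  35/214  35/216  33/215  36/218  57/213  75/235  77/234  77/237  76/235  77/238  78/236  78/240
191     .       .       .    55/193  38/208  33/209  34/212  34/218  33/212  33/212  34/214  46/202  63/228  77/23
[... 2885 characters left out ...]
/109 117/108 119/111 117/109 113/109  77/106  73/109  74/112  75/113  70/108  70/110  70/113  71/112  71/113
212 117/110 119/110 118/108 118/108 118/110 118/107 117/109 118/112 119/112 115/113 116/109 117/113 115/108  85/108  71/111  70/109  70/108  70/111
213 106/112 118/109 119/110 118/117 117/111 117/107 117/109 117/111 117/110 118/106 118/112 118/114 118/111 113/113  85/115  70/110  70/109  71/110
214  84/109 110/113 117/113 119/108 119/115     .   118/109 118/109 117/107 117/111 117/111 117/110 118/109 119/107 113/110  84/114  75/111  71/111
215  71/100  82/109 110/106 117/111 118/109 119/112 118/108 118/107 118/110 117/109 117/109 117/114 118/111 119/111 119/113 115/114 110/108  84/110
```

```bash
python3 - <<'E'
from go import *
F=[]
for i in range(12):
    shot('top'); F.append(monitor.observe()['wrist_force'])
F=np.array(F); print('free F',F.mean(0).round(2),F.std(0).round(2))
R=up(-120)
for z in(.118,.114): print((aim(R,[.5685,-.0158,z])).round(4)); go(R,tcp=aim(R,[.5685,-.0158,z]),q=0)
s=monitor.observe(); print(s['ee_pos'].round(4), (s['tool_rot'].T@[0,0,-.001]/.2).round(5))
E
```

```text
free F [-0.07 -0.   -1.64] [0.39 0.42 0.46]
[ 0.5594 -0.0283  0.1866]
d [-0.07   0.002  0.067] r [-0.004  0.001  0.005] tcp [ 0.5594 -0.0283  0.1866]
[ 0.5594 -0.0283  0.1826]
d [-0.086  0.002  0.079] r [-0.004  0.001  0.005] tcp [ 0.5594 -0.0283  0.1826]
[ 0.5604 -0.0265  0.2058] [-3.95e-03  8.00e-05  3.06e-03]
```

>>> {"fn": "step_arm", "kwargs": {"targets": [{"dx": -0.02, "dy": 0.001, "dz": 0.02, "rx": 0.0, "ry": 0.0, "rz": 0.0, "fingers": 1.0}, {"dx": -0.045, "dy": 0.002, "dz": 0.045, "rx": -0.003, "ry": 0.0, "rz": 0.004, "fingers": 1.0}, {"dx": -0.07, "dy": 0.002, "dz": 0.067, "rx": -0.004, "ry": 0.0, "rz": 0.005, "fingers": 1.0}, {"dx": -0.07, "dy": 0.002, "dz": 0.067, "rx": -0.004, "ry": 0.0, "rz": 0.005, "fingers": 1.0}, {"dx": -0.07, "dy": 0.002, "dz": 0.067, "rx": -0.004, "ry": 0.0, "rz": 0.005, "fingers": 1.0}]}}

```text
time: 19.88
ee_pos: [0.5594, -0.0282, 0.1865]
tool_rot: [[-0.318, -0.866, -0.386], [-0.523, 0.5, -0.69], [0.791, -0.018, -0.612]]
wrist_force: [-0.0, 0.4, -0.9]
opening: 0.0197
finger_force: 26.9
```

```bash
cat > chk.py <<'E'
from go import *
def chk(N=12):
    F=[];E=[]
    for i in range(N):
        viewer.read_camera('scene'); o=monitor.observe(); F.append(o['wrist_force']);E.append(o['ee_pos'])
    F=np.array(F); s=monitor.observe(); s['ee_pos']=np.mean(E,0)
    m,g=gau(s['tool_rot'],s['ee_pos']); print('t',s['time'],'F',F.mean(0).round(2),'ee',s['ee_pos'].round(4),'free tip',(m-.05*g).round(4),'ax',g.round(4),'q',s['joint_pos'].round(2),'open',round(s['opening'],4))
    R=up(-120); go(R,tcp=aim(R,[.5685,-.0158,(m-.05*g)[2]]),s=s,q=0); return s
if __name__=='__main__': chk()
E
python3 - <<'E'
from chk import *
s=chk(8); im,d=shot('scene'); np.savez('scene9.npz',im=im,d=d); gr=im.mean(2); P=cloud('scene',d)
m,g=gau(s['tool_rot'],s['ee_pos']); print(proj('scene',[m-.05*g,m,m+.076*g]).round(1).tolist())
for v in range(198,214): print(v,' '.join(f'{int(gr[v,u]):3d}/{int(1000*P[v,u,2]):3d}' for u in range(288,300)))
E
```

```text
t 20.275 F [-0.24 -0.26 -1.1 ] ee [ 0.5594 -0.0282  0.1866] free tip [ 0.5685 -0.0157  0.1181] ax [-5.000e-04 -9.000e-04  9.998e-01] q [-0.1   0.81 -0.49  1.65  0.69  1.7   1.73] open 0.0195
d [ 0. -0.  0.] r [-0.     0.001  0.   ] tcp [ 0.5594 -0.0283  0.1867]
[[292.9, 207.2], [291.9, 196.7], [290.2, 179.7]]
198  47/177  39/176  35/175  37/182  35/181  36/182  35/178  42/176  47/173  58/ -5  67/  0  67/ -1
199  52/  1  43/171  45/178  52/174  48/175  52/175  46/174  40/173  48/  0  65/  0  68/ -5  68/  0
200  69/ -1  58/  0  46/170  41/170  38/170  41/172  48/169  60/158  66/  0  68/ -3  68/  0  68/ -3
201  82/  3  75/  0  75/153  67/158  66/157  66/159  64/153  64/155  69/111  69/  2  68/ -1  69/ -5
202 116/118 119/110  95/151  70/154  67/157  68/156  65/152  62/150  67/108  71/109  71/112  71/111
203 122/109 117/112  80/109  66/142  67/146  67/150  66/147  64/142  66/106  70/107  71/106  71/108
204 115/108  85/110  69/111  66/139  67/147  68/141  65/140  64/140  68/113  70/114  71/111  71/110
205  89/1272  71/112  70/107  66/135  67/138  66/139  66/136  64/137  68/113  70/109  70/110  70/107
206 112/111  80/107  70/105  69/115  67/136  67/134  66/137  65/108  68/109  71/113  71/109  71/106
207  89/109  72/112  70/109  71/113  67/123  67/125  66/122  67/111  71/111  70/110  71/112  70/109
208 113/111  79/105  70/111  68/111  46/109  41/110  40/108  50/115  69/112  72/110  71/112  69/113
209 116/107  84/108  69/111  61/106  40/113  33/109  32/111  43/111  68/112  72/108  71/106  70/110
210 118/108 113/112  84/109  73/113  47/113  35/109  38/113  50/108  68/110  71/112  71/106  76/109
211 118/113 119/106 116/110 114/109  82/113  67/114  72/111  74/110  71/114  69/106  70/109  71/107
212 118/112 117/110 118/114 119/112 116/110 116/110 117/114 114/110  80/112  69/109  69/109  70/109
213 118/113 118/109 117/114 118/110 118/113 119/113 119/108 116/113  85/109  75/110  69/110  70/111
```

>>> {"fn": "step_arm", "kwargs": {"targets": [{"dx": -0.01, "dy": 0.002, "dz": 0.003, "rx": 0.0, "ry": 0.0, "rz": 0.0, "fingers": 1.0}, {"dx": -0.018, "dy": 0.002, "dz": 0.0095, "rx": 0.0, "ry": 0.0, "rz": 0.0, "fingers": 1.0}, {"dx": -0.018, "dy": 0.002, "dz": 0.0095, "rx": 0.0, "ry": 0.0, "rz": 0.0, "fingers": 1.0}]}}

```text
time: 20.7
ee_pos: [0.5593, -0.0275, 0.1823]
tool_rot: [[-0.318, -0.866, -0.386], [-0.523, 0.5, -0.69], [0.791, -0.018, -0.612]]
wrist_force: [0.9, 0.2, -1.5]
opening: 0.0194
finger_force: 26.9
```

```bash
python3 chk.py
```

```text
t 21.3 F [-0.1  -0.29 -1.36] ee [ 0.5594 -0.0275  0.1825] free tip [ 0.5685 -0.015   0.1139] ax [-3.000e-04 -8.000e-04  9.998e-01] q [-0.11  0.82 -0.49  1.65  0.69  1.7   1.73] open 0.0195
d [ 0.002 -0.002  0.003] r [-0.     0.001  0.   ] tcp [ 0.5594 -0.0283  0.1825]
```

>>> {"fn": "step_arm", "kwargs": {"targets": [{"dx": -0.004, "dy": 0.0, "dz": 0.003, "rx": 0.0, "ry": 0.0, "rz": 0.0, "fingers": 1.0}, {"dx": -0.008, "dy": 0.0, "dz": 0.0062, "rx": 0.0, "ry": 0.0, "rz": 0.0, "fingers": 1.0}, {"dx": -0.008, "dy": 0.0, "dz": 0.0062, "rx": 0.0, "ry": 0.0, "rz": 0.0, "fingers": 1.0}]}}

```text
time: 21.68
ee_pos: [0.5594, -0.0275, 0.1803]
tool_rot: [[-0.318, -0.866, -0.386], [-0.523, 0.5, -0.69], [0.791, -0.018, -0.612]]
wrist_force: [-0.5, 0.5, -1.3]
opening: 0.0195
finger_force: 26.9
```

```bash
python3 chk.py
```

```text
t 22.275 F [-0.27  0.1  -1.51] ee [ 0.5595 -0.0275  0.1804] free tip [ 0.5685 -0.015   0.1119] ax [-3.000e-04 -8.000e-04  9.998e-01] q [-0.11  0.82 -0.49  1.65  0.69  1.7   1.73] open 0.0196
d [ 0.002 -0.002  0.003] r [-0.     0.001  0.   ] tcp [ 0.5594 -0.0283  0.1805]
```

>>> {"fn": "step_arm", "kwargs": {"targets": [{"dx": -0.004, "dy": 0.0, "dz": 0.003, "rx": 0.0, "ry": 0.0, "rz": 0.0, "fingers": 1.0}, {"dx": -0.006, "dy": 0.0, "dz": 0.0046, "rx": 0.0, "ry": 0.0, "rz": 0.0, "fingers": 1.0}, {"dx": -0.006, "dy": 0.0, "dz": 0.0046, "rx": 0.0, "ry": 0.0, "rz": 0.0, "fingers": 1.0}]}}

```text
time: 22.65
ee_pos: [0.5595, -0.0275, 0.1789]
tool_rot: [[-0.318, -0.866, -0.386], [-0.523, 0.5, -0.69], [0.791, -0.018, -0.612]]
wrist_force: [0.0, 0.6, -1.1]
opening: 0.0196
finger_force: 26.9
```

```bash
python3 chk.py
```

```text
t 23.25 F [-0.18 -0.2  -1.44] ee [ 0.5595 -0.0275  0.1789] free tip [ 0.5686 -0.015   0.1104] ax [-3.000e-04 -8.000e-04  9.998e-01] q [-0.11  0.82 -0.49  1.65  0.69  1.69  1.72] open 0.0197
d [ 0.002 -0.002  0.003] r [-0.     0.001  0.   ] tcp [ 0.5594 -0.0283  0.179 ]
```

>>> {"fn": "step_arm", "kwargs": {"targets": [{"dx": -0.003, "dy": 0.0, "dz": 0.0023, "rx": 0.0, "ry": 0.0, "rz": 0.0, "fingers": 1.0}, {"dx": -0.006, "dy": 0.0, "dz": 0.0046, "rx": 0.0, "ry": 0.0, "rz": 0.0, "fingers": 1.0}, {"dx": -0.006, "dy": 0.0, "dz": 0.0046, "rx": 0.0, "ry": 0.0, "rz": 0.0, "fingers": 1.0}]}}

```text
time: 23.62
ee_pos: [0.5595, -0.0276, 0.1775]
tool_rot: [[-0.318, -0.866, -0.386], [-0.523, 0.5, -0.69], [0.791, -0.018, -0.612]]
wrist_force: [0.2, 0.2, -0.3]
opening: 0.0197
finger_force: 26.9
```

```bash
python3 chk.py
```

```text
t 24.225 F [0.05 0.28 0.05] ee [ 0.5595 -0.0275  0.1775] free tip [ 0.5686 -0.015   0.1089] ax [-3.000e-04 -7.000e-04  9.998e-01] q [-0.11  0.82 -0.49  1.65  0.69  1.69  1.72] open 0.0195
d [ 0.002 -0.002  0.003] r [-0.     0.001  0.   ] tcp [ 0.5594 -0.0283  0.1775]
```

```bash
python3 - <<'E'
from go import *
im,d=shot('scene'); gr=im.mean(2)
for v in range(203,215): print(v,' '.join(f'{int(gr[v,u]):3d}' for u in range(286,302)))
s=monitor.observe(); print(proj('scene',[[.5686,-.015,.112],[.5686,-.009,.112],[.5746,-.015,.112]]).round(1).tolist())
im,d=shot('top'); gr=im.mean(2)
for v in range(174,192): print(v,' '.join(f'{int(gr[v,u]):3d}' for u in range(346,370)))
E
```

```text
203 114 120 122 117  82  65  65  66  65  64  65  71  71  71  71  71
204 119 119 118  87  71  66  67  67  67  65  66  70  71  71  71  71
205 119 118 118  82  70  66  66  68  67  65  64  69  71  70  70  73
206 118 118 115  81  69  67  67  68  67  65  65  70  71  70  69  74
207 117 115  88  70  70  68  66  67  67  66  66  70  71  71  70  78
208 117 117 113  79  70  69  53  65  67  65  70  72  72  70  75 111
209 117 118 117  84  70  62  42  54  65  54  68  72  71  71  79 115
210 117 118 118 115  85  69  45  38  41  50  68  72  70  76 109 118
211 117 117 118 119 114  85  73  67  72  74  71  70  70  70  76  77
212 118 118 118 117 119 116 116 116 117 114  80  70  70  70  70  70
213 118 118 117 118 117 117 119 119 119 117  85  75  70  69  69  70
214 118 118 119 118 118 118 118 116 117 118 116 113  85  75  72  71
[[293.3, 208.3], [295.3, 207.8], [293.9, 210.0]]
174 109 119 119 118 119 119 119 117 119 117 117 117 118 117 119 115 114 116 114 116 115 114 115 115
175 102 116 120 119 119 119 118 117 118 118 116 117 117 116 117 115 113 114 116 115 114 114 114 113
176  96 112 120 119 119 118 118 116
[... 864 characters left out ...]

185  71  74  85 100 110 113 113 111 111 112 112 110 110 108 110 109 108 102 103 105 104 105 104 104
186  67  71  81  96 109 112 112 111 111 110 110 110 108 108 108 108 106 105 103 103 103 104 103 103
187  67  71  78  94 106 110 111 109 108 110 109 108 109 109 108 107 105 103 102 103 102 102 103 103
188  66  71  77  91 104 111 110 109 110 110 108 108 106 106 107 107 106 107 103 102 102 102 101 100
189  63  68  76  88 102 108 110 109 110 109 109 109 106 106 105 105 106 105 105 103 100  99 100  99
190  61  69  75  84  98 106 107 108 108 108 107 106 105 104 104 104 105 106 103 101  98  99  98  97
191  61  66  73  82  94 104 107 108 106 106 106 105 104 103 103 103 102 102 102 100  98  98  96  95
```

The tip lands inside the dot: tip end at about (293.9,209.5), with the dot spanning columns 291.6–295.6 around row 209. Contact came about 0.9 mm ago, so I press about 4 mm more.

>>> {"fn": "step_arm", "kwargs": {"targets": [{"dx": -0.003, "dy": 0.0, "dz": 0.0023, "rx": 0.0, "ry": 0.0, "rz": 0.0, "fingers": 1.0}, {"dx": -0.006, "dy": 0.0, "dz": 0.0046, "rx": 0.0, "ry": 0.0, "rz": 0.0, "fingers": 1.0}, {"dx": -0.009, "dy": 0.0, "dz": 0.007, "rx": 0.0, "ry": 0.0, "rz": 0.0, "fingers": 1.0}, {"dx": -0.012, "dy": 0.0, "dz": 0.0093, "rx": 0.0, "ry": 0.0, "rz": 0.0, "fingers": 1.0}, {"dx": -0.014, "dy": 0.0, "dz": 0.0108, "rx": 0.0, "ry": 0.0, "rz": 0.0, "fingers": 1.0}, {"dx": -0.014, "dy": 0.0, "dz": 0.0108, "rx": 0.0, "ry": 0.0, "rz": 0.0, "fingers": 1.0}]}}

```text
time: 25.08
ee_pos: [0.5596, -0.0276, 0.1739]
tool_rot: [[-0.318, -0.866, -0.386], [-0.523, 0.5, -0.69], [0.791, -0.018, -0.612]]
wrist_force: [0.4, -0.5, 1.8]
opening: 0.0196
finger_force: 26.9
```

```bash
python3 - <<'E'
from chk import *
s=chk(20); im,d=shot('scene'); gr=im.mean(2); m,g=gau(s['tool_rot'],s['ee_pos'])
print('pred dial',proj('scene',m+.076*g).round(1)); P=cloud('scene',d)
c=proj('scene',m+.076*g)[0].round().astype(int); y0,x0=c[1]-9,c[0]-10
mk=np.zeros((400,640),np.uint8); mk[y0:y0+18,x0:x0+19]=(gr[y0:y0+18,x0:x0+19]>100)&(abs(P[y0:y0+18,x0:x0+19,2]-m[2]-.07)<.03)
cn=max(cv2.findContours(mk,cv2.RETR_EXTERNAL,cv2.CHAIN_APPROX_NONE)[0],key=len); print('dial',cv2.fitEllipse(cn)[:2])
for v in range(200,213): print(v,' '.join(f'{int(gr[v,u]):3d}/{int(1000*P[v,u,2]):3d}' for u in range(288,299)))
E
```

```text
t 26.075 F [-0.06 -0.03  1.46] ee [ 0.5596 -0.0275  0.1739] free tip [ 0.5687 -0.015   0.1054] ax [-4.000e-04 -8.000e-04  9.998e-01] q [-0.11  0.83 -0.49  1.65  0.7   1.69  1.72] open 0.0197
d [ 0.002 -0.001  0.003] r [-0.     0.001  0.   ] tcp [ 0.5594 -0.0283  0.1739]
pred dial [[290.7 182.6]]
dial ((290.6934814453125, 182.73947143554688), (10.202052116394043, 12.607988357543945))
200  59/162  39/167  35/169  34/170  33/171  33/171  33/171  34/168  39/164  50/159  68/ -3
201  73/ -5  49/163  39/165  38/165  35/168  36/166  36/169  43/164  47/159  57/  1  68/ -3
202 113/108  85/113  52/159  61/161  52/166  55/162  47/162  40/161  49/158  67/106  72/110
203 122/106 114/109  72/108  52/142  46/1272  49/157  50/149  60/136  64/111  71/113  71/108
204 118/109  87/110  71/113  65/139  65/146  67/140  66/143  65/139  66/135  71/109  71/114
205 118/110  81/112  70/111  65/136  66/139  67/141  67/138  65/136  63/132  70/112  71/113
206 115/108  81/112  70/107  66/129  67/135  68/132  67/130  64/130  65/128  70/111  71/112
207  89/110  72/109  71/118  67/123  67/127  68/134  67/131  64/126  64/122  70/111  71/108
208 113/110  80/113  70/112  67/107  65/125  66/127  67/127  64/124  68/109  71/110  70/104
209 116/112  84/112  70/106  62/113  46/112  55/120  64/112  55/108  67/111  72/112  72/117
210 119/112 114/109  84/111  68/107  44/111  37/109  41/115  50/112  67/112  70/111  71/112
211 117/114 118/109 114/109  84/112  73/107  67/114  72/108  74/110  71/108  70/110  69/108
212 118/109 118/112 118/107 116/110 115/111 116/111 117/106 114/108  80/107  71/112  70/112
```

>>> {"fn": "step_arm", "kwargs": {"targets": [{"dx": -0.0012, "dy": 0.0, "dz": 0.0009, "rx": 0.0, "ry": 0.0, "rz": 0.0, "fingers": 1.0}, {"dx": -0.0025, "dy": 0.0, "dz": 0.0019, "rx": 0.0, "ry": 0.0, "rz": 0.0, "fingers": 1.0}, {"dx": -0.0025, "dy": 0.0, "dz": 0.0019, "rx": 0.0, "ry": 0.0, "rz": 0.0, "fingers": 1.0}, {"dx": -0.0025, "dy": 0.0, "dz": 0.0019, "rx": 0.0, "ry": 0.0, "rz": 0.0, "fingers": 1.0}]}}

```text
time: 26.62
ee_pos: [0.5596, -0.0275, 0.1733]
tool_rot: [[-0.318, -0.866, -0.386], [-0.523, 0.5, -0.69], [0.791, -0.018, -0.612]]
wrist_force: [-0.6, 0.4, 0.9]
opening: 0.0193
finger_force: 26.9
```

```bash
python3 - <<'E'
from chk import *
s=chk(20); print(np.abs(s['joint_velocities']).max())
# bystanders unmoved?
a=np.load('scene0.npz')['im'].astype(int); b=shot('scene')[0].astype(int)
for nm,(u,v) in dict(jar=(374,235),puck=(233,288),carton=(270,189)).items(): print(nm,abs(a[v-10:v+10,u-10:u+10]-b[v-10:v+10,u-10:u+10]).mean().round(1))
E
```

```text
t 27.625 F [-0.1   0.19  1.74] ee [ 0.5596 -0.0275  0.1733] free tip [ 0.5687 -0.015   0.1047] ax [-2.000e-04 -9.000e-04  9.998e-01] q [-0.11  0.83 -0.49  1.65  0.7   1.69  1.72] open 0.0195
d [ 0.002 -0.001  0.003] r [-0.     0.001  0.   ] tcp [ 0.5594 -0.0283  0.1733]
0.0006472639756302007
jar 24.9
puck 4.9
carton 4.3
```

```bash
python3 - <<'E'
from h import *
for n in('top','scene'):
    im,d=shot(n); P=cloud(n,d); P0=np.load(n+'P.npy')
    for k,A in(('before',P0),('now',P)):
        q=A[(np.hypot(A[...,0]-.674,A[...,1]-.186)<.06)&(A[...,2]>.06)&(A[...,2]<.085)]; print(n,k,len(q),q.mean(0).round(4) if len(q) else '')
    u,v=proj(n,[.674,.186,.075])[0].round().astype(int); print(P[v,u].round(3))
E
```

```text
top before 209 [0.6827 0.1872 0.0749]
top now 149 [0.6773 0.1907 0.0745]
[0.675 0.187 0.074]
scene before 238 [0.6882 0.1872 0.0725]
scene now 238 [0.6885 0.1871 0.0731]
[0.674 0.185 0.074]
```

The jar has not moved: the scene depth reads the same before and now, so the picture difference is only shadow. I hand in.

```bash
python3 -c "
from cell import ctrl,monitor
print(ctrl.close_job()); print(monitor.observe()['time'])"
```

```text
the job is handed in; nothing more can be done
None
the job is handed in; nothing more can be done
```

The job is handed in: the tumbler stands mouth down on the post foot, and the gauge is held upright to about 0.1° by the fitted grip, its tip on the black dot. By wrist force (about 3.2 N) the tip is about 5 mm in, half way; the jar, carton and puck show no movement.

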